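# Scour down the counter griddle and refit its knob

## Robot

A 6-joint arm with a two-finger parallel gripper is mounted at the origin on the work surface. World frame = base frame: x ahead of the robot, y to its left, z up, the work surface at z = 0. Lengths are in mm, angles in rad, forces in N, time in s.
With the tool pointing down it reaches from about 275 to 850 mm from the base axis. Payload 5.2 kg.
Tool frame: the origin (TCP) lies where the fingers leave the gripper's body, on its centre line; the fingertips stand 73 mm ahead of it and the grasp point (between the pads) lies 54 mm ahead of it; x points along the fingers, y is the direction in which the jaws open and shut, and the axes are right-handed (so a half turn about x gives the same grasp; the last joint's range is limited). The gripper opens to 85 mm and grips with 20 to 120 N. Pads are 22 mm wide; open, the fingers measure 114 mm over their backs; the gripper's body (76 mm by 85 mm) begins 54 mm behind the grasp point. The pads swing forward as they close: fully open they stand 13 mm farther back than shut.
Start: joints at [1.021, 0.259, 1.535, -0, 1.348, -0.203], TCP at [186.918, 517.269, 303.91] pointing down, gripper open.
Joint ranges: [-3.14, 3.14], [-0.91, 2.08], [0.19, 2.58], [-1.22, 4.36], [0.22, 2.71], [-3.12, 3.12]. Speed limits (rad/s): [2.57, 2.57, 3.14, 3.14, 3.14, 3.14].

## Interface

Orientations are given as a 3x3 rotation matrix whose columns are the frame's x, y, z axes.
In Python, from rig import get_state, viewer, ctrl gives the robot as it stands.
- The arm moves only by the tool step_arm, never from a script. Its argument "motion" is a list that holds one entry, the list of rows, each a list of 7 numbers: the shift along the world's x, y, z in units of 40 mm (1.0 is 40 mm), then the turn, a rotation vector about the world's x, y, z in units of 8 degrees (1.0 is 8 degrees), then the gripper's target within -1 to 1 (fully open at 1, half-way at 0, shut at -1). A call has 1 to 5 rows; each row is the pose to reach, as a shift and turn from the pose commanded when the call began; what a row does not reach only later rows make up. A row lasts 1/10 s, in which the tool goes at most 50 mm and 8.59 degrees, less where a joint would pass 70% of its speed; a pose out of reach is approached as far as the arm can. A call with a gripper value outside its range is refused whole. The fingers move at their own pace and stop on an object; "squeeze" is the grip in N (left out, the last holds). Time passes only in rows, so rows that repeat a pose let the fingers close. It gives the time, the measured TCP pose, the force and the opening at its end, in the units of the state.
- get_state(): the state, without advancing time (a new reading comes with each control period).
- viewer.snapshot(name): name is "side" or "top"; returns (picture, depth): 480x640x3 uint8, red, green, blue; 480x640 float32, mm along the optical axis (not along the pixel's ray), 0 where there is no reading.
- viewer.camera_model(name): a dict with "vfov" (degrees; the focal length in pixels is half the picture's height over the tangent of half this angle, whatever the lens; pixels are square), "cx", "cy" (the principal point, pixels), "extrinsics" (4x4, takes a point from camera to world coordinates). Camera axes: x right, y down, z forward; pixel columns grow to the right and rows downward; lengths in mm; the calibration is good to about 2 mm. A picture is of the moment at which its call begins. camera_model takes no time and is no camera call.
- ctrl.finish_job(): hands the job in, once; it reports no verdict.
The state is a dict: "time": time; "joints": joint angles; "joint_velocities": joint speeds; "joint_torque": joint torques, N m; "tcp_pos": TCP position; "ee_rot": TCP orientation; "wrist_force": force on the tool from outside, world axes, zero at the start; "ft_torque": the same for the moment, N m; "finger_gap": finger opening in mm.
Only numpy, scipy, OpenCV 4.12 (cv2) and the standard library are available. Lean on these libraries where they do the work, as an engineer would, in place of code of your own. Each camera call takes 0.05 s, during which the arm holds its last target.

## Task

Close down the cold griddle: first clear every melting dome off the plate and stand them upright in the steel tray. Then take the scourer from its dish and scour the plate in three side-by-side lanes, left, then middle, then right, each with one slow, straight stroke from the splash guard at the back to the grease trough at the front, stone flat, its long side across the stroke, with steady pressure all the way that presses the stone well into its cushion without bottoming it out. Put the scourer back flat in its dish and, at whatever point suits you, push the loose knob fully home on the square spindle with its pointer at the off mark, leaving the other things on the counter alone.

Things in the scene. Friction and masses are not known exactly. Their poses are not given: they have to be found in the camera images.
- griddle: Counter griddle, fixed, steel, 340 mm (x) by 386 mm (y). Origin on the counter under the plate's centre; +x away from the cook (the robot's side), +y to the cook's left. Splash guards 6 mm thick line the plate's back (+x), left and right, 25 mm above it; the front (-x) is open to a grease trough 50 mm wide. Right of the plate (y -136 to -246 mm) is the control strip, its top level with the plate's.
- plate (a point): Centre of the top of the griddle's flat dark cooking plate, 75 mm above the counter; axes as the griddle's. The plate is 260 x 260 mm, x and y from -130 to 130 mm. The stone, 100 mm wide, covers it in three side-by-side lanes centred at y 75 (left), 0 (middle) and -75 mm (right).
- spindle (a point): Foot of the bare brass spindle, on the control strip's top (75 mm above the counter); axes as the griddle's. The spindle is 10 mm square, flats along x and y, full section to 16 mm high, then a short taper to 19 mm; it does not turn. Its off mark is the white line on the strip on its +x side (away from the cook).
- knob: Loose black control knob, 90 g, z up; origin at the centre of its underside. Round skirt 60 mm across, 22 mm high; underneath, a square socket 12 mm wide (1 mm play a side), 22 mm deep, its sides along x and y. On the skirt a bar grip 56 mm long (x), 18 mm wide (y), from 22 to 56 mm high, with a white pointer line on its +x half. Fully home, its underside rests on the control strip.
- knob_pointer (a point): Pointer end of the knob's bar: 28 mm from the knob's axis along its +x, 45 mm above its underside.
- scourer: Griddle scourer, 0.42 kg, z up; origin at the centre of its underside (stone unpressed). Grey abrasive stone 88 mm (x) by 100 mm (y, its long side), 26 mm thick, cushioned under a red backing plate 92 x 104 mm with its top at 44 mm; on that a red grip bar 28 mm wide (x), 84 mm long (y), from 44 to 96 mm high. Same both ways round.
- stone (a joint): How far the scourer's stone is pressed up into its rubber cushion, m: 0 free, 0.008 bottomed out. It starts to give at about 5 N on the surface and takes 1.2 N more per mm: pressed in 2 to 6 mm it bears with about 7 to 12 N. The scourer's own weight does not press it in; bottomed out it is hard and the force shoots up.
- dish: Shallow steel dish where the scourer is kept, fixed, outside 130 mm (x) by 160 mm (y), 14 mm high, floor and walls 3 mm; origin at the centre of its underside. The scourer lies in it with its long side along the dish's y.
- tray: Shallow steel tray for the domes, fixed, outside 325 mm (x) by 265 mm (y), 20 mm high, floor and walls 3 mm; origin at the centre of its underside.
- ramekin: Red ceramic ramekin, 80 mm across, 45 mm high; origin at the centre of its underside. Not part of the job.
- bowl: Glass pinch bowl, 90 mm across, 35 mm high; origin at the centre of its underside. Not part of the job.
- squeezer: Aluminium lime squeezer lying flat, about 250 mm long along its x, 66 mm wide at the cup, 48 mm high; origin on its underside, 65 mm from the cup's centre. Not part of the job.
- dome1: Aluminium melting dome, 160 g, 100 mm across at the rim, 46 mm high at the crown, with a black knob 28 mm across on top reaching from 54 to 84 mm above its underside; origin at the centre of its underside, z up. Two to four domes are on the plate; absent ones read None.
- dome2: Aluminium melting dome, 160 g, 100 mm across at the rim, 46 mm high at the crown, with a black knob 28 mm across on top reaching from 54 to 84 mm above its underside; origin at the centre of its underside, z up. Two to four domes are on the plate; absent ones read None.
- dome3: Aluminium melting dome, 160 g, 100 mm across at the rim, 46 mm high at the crown, with a black knob 28 mm across on top reaching from 54 to 84 mm above its underside; origin at the centre of its underside, z up. Two to four domes are on the plate; absent ones read None.
- dome4: Aluminium melting dome, 160 g, 100 mm across at the rim, 46 mm high at the crown, with a black knob 28 mm across on top reaching from 54 to 84 mm above its underside; origin at the centre of its underside, z up. Two to four domes are on the plate; absent ones read None.
Not all that is in view belongs to the job. Leave any yellow look-alike of the dome1 alone. Leave any turquoise look-alike of the dome3 alone.

How it is judged:
By the outcome, as a careful person would: the job done as asked, in the order asked, and still so for the second after the job is handed in, with the robot touching nothing.
Of dome1, dome2, dome3, dome4 only 2 to 4 are there at a start; the rules pass over those that are not, and their reading is None.
At some moment in a run one of dome1, dome2, dome3, dome4, knob may be knocked a few centimetres aside while the robot is not near it.
Once in a run the grip may slacken for a moment while it holds something.
It also fails if it takes over 208 s, if anything falls off the work surface, if the arm or the gripper's body presses on something with over 40 N, if the wrist force passes 120 N, or if a joint passes its speed limit or range.

## Working session

There is one attempt and no reset: what is moved stays moved. The work goes in short steps, Python scripts to look and compute and a tool call to move; the robot and the scene stay as the last step left them, time stands still between calls to the robot, and variables do not carry over. Pictures are saved under pics/ and viewed, and the job is handed in when it is done.

Besides the shell and the picture viewer there is one more tool, called after "Emit:" in YAML: its name, and indented under it one key for each argument. step_arm: Moves the arm, as the interface text tells. Its arguments: {"type":"object","properties":{"motion":{"type":"array"},"squeeze":{"type":"number"}},"required":["motion"]}

```bash
ls; mkdir -p pics; cat > h.py <<'E'
import numpy as np, cv2
from rig import get_state, viewer, ctrl
def snap(n,f):
    p,d=viewer.snapshot(n); cv2.imwrite('pics/'+f+'.png',p[:,:,::-1]); np.savez('pics/'+f+'.npz',p=p,d=d); return p,d
def cam(n):
    m=viewer.camera_model(n); f=240/np.tan(np.radians(m['vfov']/2)); return m,f,np.array(m['extrinsics'])
def onplane(n,u,v,z):
    m,f,T=cam(n); r=T[:3,:3]@np.array([(u-m['cx'])/f,(v-m['cy'])/f,1.]); o=T[:3,3]; return o+r*(z-o[2])/r[2]
def pts(n,d):
    m,f,T=cam(n); v,u=np.mgrid[:480,:640]; P=np.stack([(u-m['cx'])/f*d,(v-m['cy'])/f*d,d],-1); return P@T[:3,:3].T+T[:3,3]
def proj(n,X):
    m,f,T=cam(n); q=T[:3,:3].T@(np.array(X)-T[:3,3]); return q[0]/q[2]*f+m['cx'],q[1]/q[2]*f+m['cy']
def st():
    s=get_state(); print('t',s['time'],'tcp',np.round(s['tcp_pos'],1),'F',np.round(s['wrist_force'],1),'gap',s['finger_gap'],'j',np.round(s['joints'],2)); print(np.round(s['ee_rot'],3)); return s
E
python3 - <<'E'
from h import *
st()
snap('top','top0');snap('side','side0')
for n in('top','side'):print(viewer.camera_model(n))
E
```

```text
pics
t 0.0 tcp [186.7 516.9 303.1] F [0.5 0.2 0.1] gap 85.13800793414568 j [ 1.02  0.26  1.54  0.    1.35 -0.2 ]
[[-0.001  0.34   0.94 ]
 [-0.002  0.94  -0.34 ]
 [-1.    -0.002 -0.   ]]
{'vfov': 48.813033697123196, 'cx': 311.6466666999735, 'cy': 235.1169533895557, 'extrinsics': array([[-2.40692412e-03, -9.95032245e-01,  9.95240571e-02,
         4.54719576e+02],
       [-9.99988478e-01,  1.98159137e-03, -4.37230044e-03,
        -3.09040040e+01],
       [ 4.15336391e-03, -9.95334342e-02, -9.95025550e-01,
         1.36760731e+03],
       [ 0.00000000e+00,  0.00000000e+00,  0.00000000e+00,
         1.00000000e+00]])}
{'vfov': 48.23081506517246, 'cx': 326.1901107299972, 'cy': 244.9249044304597, 'extrinsics': array([[ 9.97962727e-01, -4.19814609e-02,  4.80411457e-02,
         5.05079515e+02],
       [-6.31939683e-02, -5.46934148e-01,  8.34787135e-01,
        -1.22402608e+03],
       [-8.77024031e-03, -8.36122356e-01, -5.48472869e-01,
         8.78125982e+02],
       [ 0.00000000e+00,  0.00000000e+00,  0.00000000e+00,
         1.00000000e+00]])}
```

View pics/top0.png

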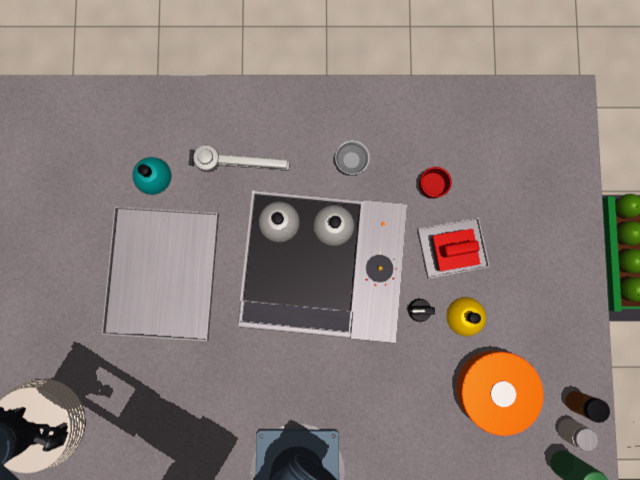

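View pics/side0.png

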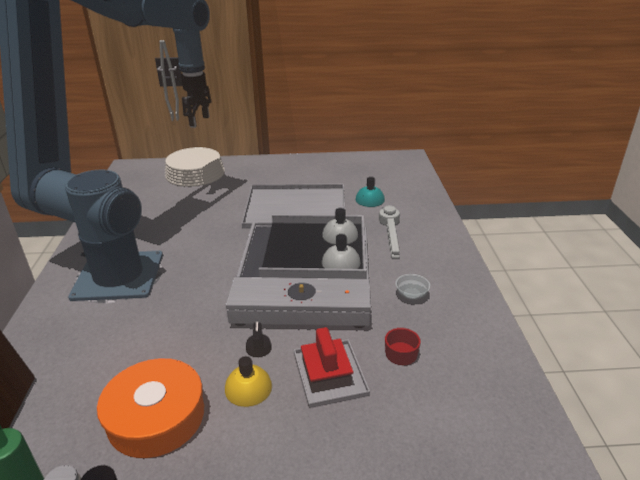

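Top view: two domes at px (279,220) and (334,224), tray around (160,273), dish and scourer at (456,248), knob at (420,310), spindle at (379,268). I'll zoom in for detail.

```bash
python3 - <<'E'
from h import *
p=np.load('pics/top0.npz')['p'];d=np.load('pics/top0.npz')['d']
c=p[180:350,230:500][:,:,::-1]; cv2.imwrite('pics/c1.png',cv2.resize(c,None,fx=2.9,fy=2.9,interpolation=cv2.INTER_CUBIC))
q=np.load('pics/side0.npz')['p']
c=q[200:420,220:440][:,:,::-1]; cv2.imwrite('pics/c2.png',cv2.resize(c,None,fx=2.7,fy=2.7,interpolation=cv2.INTER_CUBIC))
P=pts('top',d)
for n,u,v in [('domeA',278,219),('domeB',335,222),('plate',300,265),('strip',370,320),('tray',160,270),('counter',230,180),('knob',420,310),('scour',457,248),('spin',380,268)]:
    print(n,np.round(P[v,u],1))
E
```

```text
domeA [612.9  41.1 160.2]
domeB [606.3 -90.3 155.1]
plate [510.7  -8.   75.6]
strip [ 377.4 -177.3   74.5]
tray [501.8 353.2   3.9]
counter [737.3 177.    0. ]
knob [ 400.3 -302.7   56.2]
scour [ 550.1 -387.8   93.7]
spin [ 454.7  -30.9 1367.6]
```

View pics/c1.png

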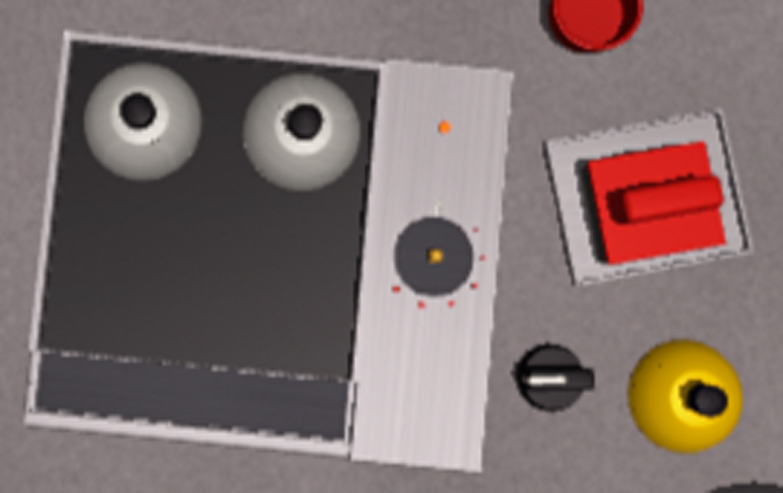

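View pics/c2.png

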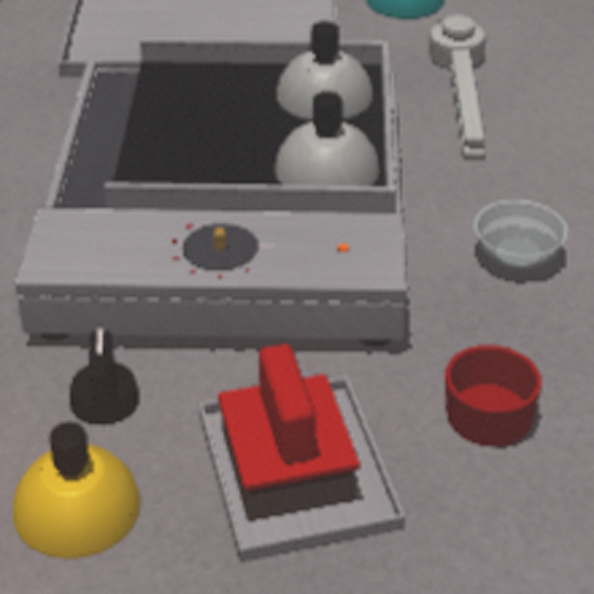

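```bash
python3 - <<'E'
from h import *
z=np.load('pics/top0.npz');p=z['p'].astype(int);d=z['d'];P=pts('top',d)
X,Y,Z=P[...,0],P[...,1],P[...,2]
def rect(m,name):
    c=P[m][:,:2].astype(np.float32); r=cv2.minAreaRect(c); print(name,m.sum(),np.round(r[0],1),np.round(r[1],1),round(r[2],2),'zmed',round(np.median(Z[m]),1))
win=np.zeros(d.shape,bool)
def W(u0,v0,u1,v1):
    w=win.copy(); w[v0:v1,u0:u1]=True; return w
b=p.sum(-1)
m=W(340,195,412,345)&(Z>70)&(Z<80)&(b>420)
n,l,s,_=cv2.connectedComponentsWithStats(m.astype(np.uint8)); k=1+np.argmax(s[1:,4]); rect(l==k,'strip')
rect(W(235,185,365,340)&(abs(Z-100)<5),'guards')
g=W(235,185,365,340)&(abs(Z-75)<4)&(b<300); rect(g,'plate')
g=W(235,185,365,345)&(Z<70)&(Z>15); rect(g,'trough')
# tray
rect(W(95,200,225,350)&(Z>12)&(Z<26),'traywall'); rect(W(95,200,225,350)&(Z>1.8)&(Z<26)&(b>430),'tray')
rect(W(410,210,495,285)&(Z>8)&(Z<18),'dishwall')
red=(p[...,0]>150)&(p[...,1]<70)&(p[...,2]<70)
rect(W(410,210,495,285)&red&(abs(Z-44)<5),'backplate'); rect(W(410,210,495,285)&red&(abs(Z-96)<5),'grip')
kn=W(400,290,440,330)
rect(kn&(abs(Z-22)<5),'kskirt'); rect(kn&(abs(Z-56)<4),'kbar')
# white line
m=kn&(b>330)&(Z>45); rect(m,'kwhite')
m=W(370,255,390,280)&(p[...,0]>p[...,2]+60); v,u=np.nonzero(m); print('spin',u.mean(),v.mean(),len(u),onplane('top',u.mean(),v.mean(),92),np.round(p[v.astype(int),u.astype(int)][:3]))
for nm,w in(('A',W(260,200,300,242)),('B',W(314,200,356,248))):
    m=w&(Z>155)&(Z<165)&(b<200); rect(m,'domeknob'+nm)
    v,u=np.nonzero(m);print(onplane('top',u.mean(),v.mean(),159))
    rect(w&(Z>79)&(Z<140)&(b>200),'dome'+nm)
E
```

```text
strip 5169 [ 498.1 -196.4] [120.1 339.9] 83.66 zmed 75.5
guards 1355 [545.2 -12.9] [272.7 265.2] 84.27 zmed 100.3
plate 7604 [520.4 -13.2] [266.6 303.6] 84.33 zmed 75.4
trough 2953 [514.9 -21.1] [300.8 340.7] 84.05 zmed 61.7
traywall 858 [494.1 349.4] [267.5 325.7] 86.19 zmed 19.1
tray 9142 [495.  349.7] [266.7 329.8] 86.35 zmed 4.6
dishwall 428 [ 559.5 -402.3] [173.2 198. ] 0.9 zmed 12.7
backplate 678 [ 550.2 -398.1] [ 90.  102.1] 9.99 zmed 46.6
grip 268 [ 548.7 -398.8] [26.7 81. ] 9.86 zmed 98.4
kskirt 207 [ 397.7 -309. ] [53.2 52.6] 89.8 zmed 22.0
kbar 140 [ 398.9 -310.3] [55.6 17.1] 89.97 zmed 56.4
kwhite 37 [ 422.8 -170.7] [286.6  11.6] 79.45 zmed 57.5
spin 379.75 267.75 20 [ 502.93615344 -200.46347756   92.        ] [[ 93  67  31]
 [131  95  38]
 [158 116  44]]
domeknobA 93 [616.7  43.6] [26.  23.2] 0.95 zmed 158.8
[616.06204987  43.56942546 159.        ]
domeA 1137 [616.6  42.7] [92.4 96.4] 89.55 zmed 109.9
domeknobB 95 [607.3 -90.1] [24.6 25.2] 44.77 zmed 158.0
[607.61292855 -89.46790114 159.        ]
domeB 1230 [613.3 -91.5] [ 98.3 109.5] 88.63 zmed 108.4
```

```bash
python3 - <<'E'
from h import *
a=np.radians(-5.9);ex=np.array([np.cos(a),np.sin(a)]);ey=np.array([-ex[1],ex[0]])
C=np.array([542.2,-12.6])
z=np.load('pics/top0.npz');p=z['p'].astype(int);d=z['d'];P=pts('top',d);b=p.sum(-1)
q=P[...,:2]-C; gx=q@ex; gy=q@ey;Z=P[...,2]
w=np.zeros(d.shape,bool); w[185:345,235:412]=True
m=w&(abs(Z-100)<4)
for nm,s in(('left',m&(gy>100)&(gx<90)),('right',m&(gy<-100)&(gx<90)),('back',m&(gx>100)&(abs(gy)<100))):
    print(nm,np.percentile(gx[s],[0,5,50,95,100]).round(1),np.percentile(gy[s],[0,5,50,95,100]).round(1))
s=m&(gy>100)&(gx<90);print('slopeL',np.polyfit(gx[s],gy[s],1)); s=m&(gy<-100)&(gx<90);print('slopeR',np.polyfit(gx[s],gy[s],1)); s=m&(gx>100)&(abs(gy)<110);print('slopeB',np.polyfit(gy[s],gx[s],1))
# profile along x at gy=0, and along y at gx=-60 : print z,b
for gyv in (0,-190):
  print('row',gyv)
  for x in list(range(-210,-110,6))+list(range(112,160,4)):
    X=C+x*ex+gyv*ey; u,v=proj('top',[X[0],X[1],75]); u=int(round(u));v=int(round(v)); print(x,round(gx[v,u],1),round(Z[v,u],1),b[v,u],end=' | ')
  print()
# white off mark
s=w&(b>640)&(gy<-150)&(gy>-230)&(gx<40)&(Z<80); print('off',gx[s].mean(),gy[s].mean(),s.sum(), b[w].max())
S=np.array([502.9,-200.5])-C; print('spin g',S@ex,S@ey)
for n,(x,y) in dict(A=(616,43.5),B=(607.5,-89.6)).items(): print(n,(np.array([x,y])-C)@ex,(np.array([x,y])-C)@ey)
E
```

```text
left [-130.  -120.1  -10.    80.6   88.3] [100.4 104.8 131.9 135.5 136.3]
right [-129.2 -118.5    2.2   83.7   90. ] [-190.8 -135.9 -132.4 -108.3 -100.4]
back [100.3 104.5 130.1 134.6 135.8] [-99.6 -94.2  -6.5  88.3  98.4]
slopeL [-5.62413531e-02  1.28409024e+02]
slopeR [ 6.42029923e-02 -1.29269595e+02]
slopeB [7.84964104e-03 1.25508144e+02]
row 0
-210 -217.5 4.5 378 | -204 -210.6 -1.5 367 | -198 -205.6 -2.2 387 | -192 -192.8 59.6 494 | -186 -187.4 67.0 625 | -180 -180.4 64.7 260 | -174 -175.6 61.9 217 | -168 -168.4 60.9 223 | -162 -163.8 57.7 220 | -156 -156.3 63.1 219 | -150 -151.3 60.7 220 | -144 -144.1 61.1 221 | -138 -139.1 64.2 220 | -132 -132.1 59.6 328 | -126 -126.5 73.6 206 | -120 -119.2 81.4 200 | -114 -114.5 77.2 202 | 112 112.4 74.3 142 | 116 117.4 74.1 140 | 120 119.6 75.9 140 | 124 124.4 77.4 142 | 128 127.5 73.4 153 | 132 129.7 89.9 193 | 136 129.7 105.5 455 | 140 142.6 59.5 462 | 144 159.0 -4.4 380 | 148 161.4 -2.8 378 | 152 165.7 2.7 363 | 156 168.8 0.2 364 | 
row -190
-210 -217.7 0.4 387 | -204 -210.3 0.3 356 | -198 -205.5 -1.8 344 | -192 -191.3 79.2 596 | -186 -186.7 77.7 611 | -180 -179.6 73.4 610 | -174 -175.0 72.0 607 | -168 -167.7 74.9 605 | -162 -162.9 75.8 608 | -156 -155.7 72.6 610 | -150 -150.5 80.2 606 | -144 -143.6 76.7 607 | -138 -138.8 76.2 606 | -132 -131.7 74.5 605 | -126 -126.8 72.0 608 | -120 -119.3 81.6 604 | -114 -114.7 77.5 604 | 112 111.8 72.7 524 | 116 116.0 77.6 522 | 120 119.1 73.7 522 | 124 123.5 78.6 521 | 128 128.3 79.7 522 | 132 132.0 72.2 521 | 136 136.5 75.2 520 | 140 139.1 74.4 520 | 144 144.1 74.2 428 | 148 163.1 -3.0 371 | 152 165.4 0.4 374 | 156 170.2 2.8 363 | 
off -190.13714000169202 -184.01797520338764 3 687
spin g -19.77710305038134 -190.94440603205584
A 67.64240658948287 63.38891725517229
B 72.86911929036943 -69.8797642658152
```

Emit:
step_arm:
  motion:
    - [[10.72, -11.83, -1.1, 0, 0, 0, 1], [10.72, -11.83, -1.1, 0, 0, 0, 1], [10.72, -11.83, -1.1, 0, 0, 0, 1], [10.72, -11.83, -1.1, 0, 0, 0, 1], [10.72, -11.83, -1.1, 0, 0, 0, 1]]
  squeeze: 60

```text
time: 0.6
tcp_pos: [355.1, 330.8, 286.3]
ee_rot: [[-0.0, 0.339, 0.941], [-0.0, 0.941, -0.339], [-1.0, -0.0, -0.0]]
wrist_force: [0.8, 0.6, 0.3]
finger_gap: 85.3
```

Emit:
step_arm:
  motion:
    - [[6.52, -7.19, -0.65, 0, 0, 0, 1], [6.52, -7.19, -0.65, 0, 0, 0, 1], [6.52, -7.19, -0.65, 0, 0, 0, 1], [6.52, -7.19, -0.65, 0, 0, 0, 1], [6.52, -7.19, -0.65, 0, 0, 0, 1]]

```text
time: 1.1
tcp_pos: [522.8, 145.8, 269.6]
ee_rot: [[-0.001, 0.34, 0.94], [0.0, 0.94, -0.34], [-1.0, -0.0, -0.001]]
wrist_force: [0.6, 1.1, -0.0]
finger_gap: 85.6
```

Emit:
step_arm:
  motion:
    - [[2.36, -2.6, -0.24, 0, 0, 0, 1], [2.36, -2.6, -0.24, 0, 0, 0, 1], [2.36, -2.6, -0.24, 0, 0, 0, 1]]

```text
time: 1.4
tcp_pos: [617.6, 41.2, 259.6]
ee_rot: [[-0.001, 0.341, 0.94], [-0.0, 0.94, -0.341], [-1.0, -0.0, -0.001]]
wrist_force: [0.5, 0.7, -0.4]
finger_gap: 85.8
```

```bash
python3 - <<'E'
from h import *
st()
snap('side','s1');snap('top','t1')
a=np.hstack([cv2.imread('pics/s1.png')[130:330,150:450],cv2.imread('pics/t1.png')[150:350,220:520]])
cv2.imwrite('pics/v1.png',cv2.resize(a,(800,267)))
E
```

```text
t 1.4 tcp [617.6  41.2 259.6] F [ 0.5  0.7 -0.4] gap 85.83515637870165 j [-0.11  0.41  1.42 -0.    1.31 -1.34]
[[-0.001  0.341  0.94 ]
 [-0.     0.94  -0.341]
 [-1.    -0.    -0.001]]
```

View pics/v1.png

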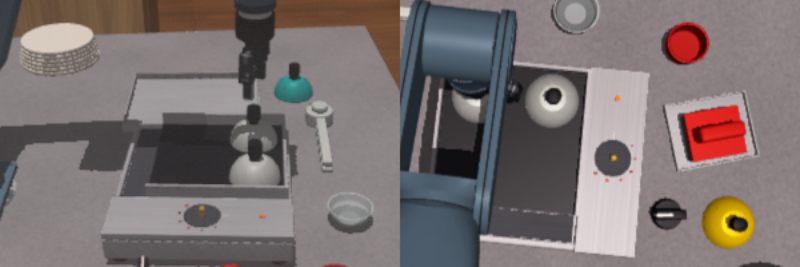

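Dome A is still under the gripper. I'll descend and grasp it.

Emit:
step_arm:
  motion:
    - [[-0.04, 0.05, -0.75, 0, 0, 0, 1], [-0.04, 0.05, -1.5, 0, 0, 0, 1], [-0.04, 0.05, -1.5, 0, 0, 0, -0.5], [-0.04, 0.05, -1.5, 0, 0, 0, -1], [-0.04, 0.05, -1.5, 0, 0, 0, -1]]
  squeeze: 60

```text
time: 2.0
tcp_pos: [615.5, 46.0, 202.2]
ee_rot: [[0.003, 0.339, 0.941], [-0.0, 0.941, -0.339], [-1.0, 0.001, 0.003]]
wrist_force: [-0.2, -0.9, 0.5]
finger_gap: 44.0
```

Emit:
step_arm:
  motion:
    - [[0, 0, 0, 0, 0, 0, -1], [0, 0, 0, 0, 0, 0, -1], [0, 0, 0, 0, 0, 0, -1]]

```text
time: 2.3
tcp_pos: [615.7, 45.7, 202.6]
ee_rot: [[0.004, 0.34, 0.941], [-0.0, 0.941, -0.34], [-1.0, 0.001, 0.004]]
wrist_force: [0.2, 0.9, 5.9]
finger_gap: 26.2
```

Emit:
step_arm:
  motion:
    - [[0, 0, 0.5, 0, 0, 0, -1], [0, 0, 1.2, 0, 0, 0, -1], [0, 0, 2, 0, 0, 0, -1], [0, 0, 2, 0, 0, 0, -1]]

```text
time: 2.7
tcp_pos: [616.7, 45.6, 285.7]
ee_rot: [[0.009, 0.34, 0.94], [-0.001, 0.941, -0.34], [-1.0, 0.002, 0.009]]
wrist_force: [1.0, -0.1, -1.7]
finger_gap: 26.2
```

```bash
python3 - <<'E'
from h import *
st()
snap('side','s2')
a=cv2.imread('pics/s2.png')[100:330,150:450]
cv2.imwrite('pics/v2.png',cv2.resize(a,None,fx=2,fy=2))
E
```

```text
t 2.7 tcp [616.7  45.6 285.7] F [ 1.  -0.1 -1.7] gap 26.22151315459186 j [-0.11  0.39  1.4   0.    1.35 -1.33]
[[ 0.009  0.34   0.94 ]
 [-0.001  0.941 -0.34 ]
 [-1.     0.002  0.009]]
```

View pics/v2.png

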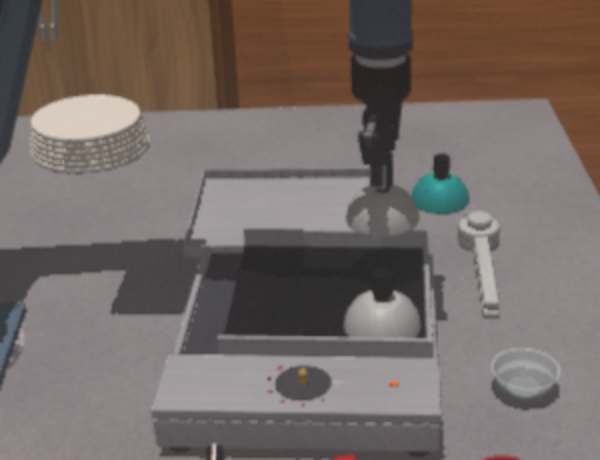

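Dome A is held upright. Next I carry it to the tray.

Emit:
step_arm:
  motion:
    - [[-0.28, 1.5, 0, 0, 0, 0, -1], [-0.56, 3.0, 0, 0, 0, 0, -1], [-0.8, 4.3, 0, 0, 0, 0, -1], [-1.1, 6, 0, 0, 0, 0, -1], [-1.41, 7.6, 0, 0, 0, 0, -1]]

```text
time: 3.25
tcp_pos: [568.0, 293.0, 278.4]
ee_rot: [[-0.003, 0.34, 0.94], [-0.001, 0.94, -0.34], [-1.0, -0.002, -0.002]]
wrist_force: [0.7, 1.2, -2.6]
finger_gap: 26.5
```

Emit:
step_arm:
  motion:
    - [[-0.26, 1.4, -0.3, 0, 0, 0, -1], [-0.26, 1.4, -1.5, 0, 0, 0, -1], [-0.26, 1.4, -2.5, 0, 0, 0, -1], [-0.26, 1.4, -3.2, 0, 0, 0, -1], [-0.26, 1.4, -3.2, 0, 0, 0, -1]]

```text
time: 3.75
tcp_pos: [554.8, 346.2, 145.3]
ee_rot: [[-0.012, 0.339, 0.941], [-0.005, 0.941, -0.339], [-1.0, -0.009, -0.01]]
wrist_force: [-0.4, -0.8, -2.3]
finger_gap: 26.1
```

Emit:
step_arm:
  motion:
    - [[0, 0, -0.2, 0, 0, 0, -1], [0, 0, -0.34, 0, 0, 0, -1], [0, 0, -0.34, 0, 0, 0, -1], [0, 0, -0.34, 0, 0, 0, -1]]

```text
time: 4.15
tcp_pos: [559.5, 347.6, 140.1]
ee_rot: [[0.002, 0.34, 0.94], [0.001, 0.94, -0.34], [-1.0, 0.001, 0.002]]
wrist_force: [0.1, -0.0, -2.3]
finger_gap: 26.3
```

Emit:
step_arm:
  motion:
    - [[0, 0, -0.15, 0, 0, 0, -1], [0, 0, -0.2, 0, 0, 0, -1], [0, 0, -0.22, 0, 0, 0, -1], [0, 0, -0.22, 0, 0, 0, -1]]

```text
time: 4.55
tcp_pos: [558.8, 347.5, 130.6]
ee_rot: [[0.0, 0.34, 0.941], [-0.0, 0.941, -0.34], [-1.0, -0.0, 0.0]]
wrist_force: [-3.3, -1.3, 3.6]
finger_gap: 26.2
```

Contact. I'll release and lift.

Emit:
step_arm:
  motion:
    - [[0, 0, 0, 0, 0, 0, 0], [0, 0, 0, 0, 0, 0, 1], [0, 0, 0, 0, 0, 0, 1], [0, 0, 1, 0, 0, 0, 1], [0, 0, 2.2, 0, 0, 0, 1]]

```text
time: 5.05
tcp_pos: [557.6, 346.9, 216.0]
ee_rot: [[-0.006, 0.34, 0.94], [-0.002, 0.94, -0.34], [-1.0, -0.004, -0.005]]
wrist_force: [-0.2, 1.0, 0.7]
finger_gap: 85.7
```

Emit:
step_arm:
  motion:
    - [[0, -1, 1, 0, 0, 0, 1], [0.3, -2.2, 1, 0, 0, 0, 1], [0.5, -3.5, 1, 0, 0, 0, 1], [0.6, -4.7, 1, 0, 0, 0, 1], [0.7, -5.9, 1, 0, 0, 0, 1]]

```text
time: 5.55
tcp_pos: [586.7, 112.8, 258.3]
ee_rot: [[0.001, 0.339, 0.941], [-0.0, 0.941, -0.339], [-1.0, 0.0, 0.001]]
wrist_force: [0.8, -0.5, -0.8]
finger_gap: 85.7
```

```bash
python3 - <<'E'
from h import *
st()
snap('side','s3')
a=cv2.imread('pics/s3.png')[100:400,150:450]
cv2.imwrite('pics/v3.png',cv2.resize(a,None,fx=2,fy=2))
E
```

```text
t 5.55 tcp [586.7 112.8 258.3] F [ 0.8 -0.5 -0.8] gap 85.66785282560296 j [ 0.    0.37  1.48 -0.    1.28 -1.22]
[[ 0.001  0.339  0.941]
 [-0.     0.941 -0.339]
 [-1.     0.     0.001]]
```

View pics/v3.png

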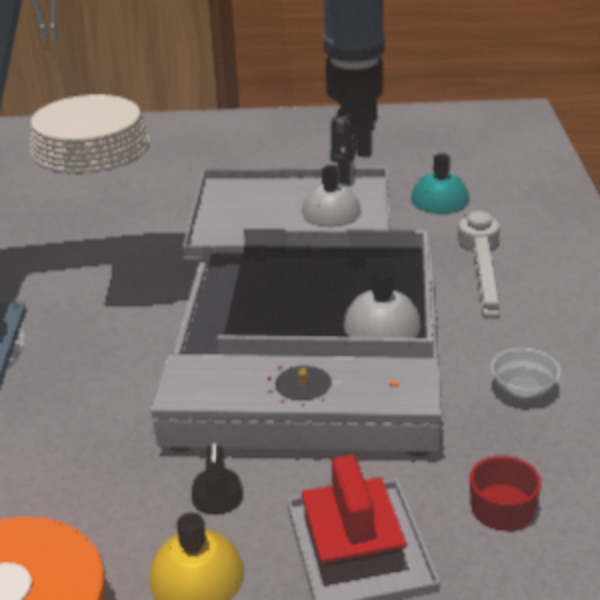

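Dome A stands in the tray and dome B hasn't moved. On to B.

Emit:
step_arm:
  motion:
    - [[0.52, -5.05, 0, 0, 0, 0, 1], [0.52, -5.05, 0, 0, 0, 0, 1], [0.52, -5.05, 0, 0, 0, 0, 1], [0.52, -5.05, 0, 0, 0, 0, 1], [0.52, -5.05, 0, 0, 0, 0, 1]]

```text
time: 6.1
tcp_pos: [608.0, -93.6, 257.9]
ee_rot: [[0.001, 0.345, 0.938], [-0.003, 0.938, -0.345], [-1.0, -0.002, 0.002]]
wrist_force: [-0.6, 0.4, 0.0]
finger_gap: 85.6
```

Emit:
step_arm:
  motion:
    - [[0, 0, -0.7, 0, 0, 0, 1], [0, 0, -1.45, 0, 0, 0, 1], [0, 0, -1.45, 0, 0, 0, 1]]

```text
time: 6.4
tcp_pos: [605.1, -86.3, 195.8]
ee_rot: [[-0.008, 0.34, 0.94], [0.003, 0.94, -0.34], [-1.0, 0.0, -0.009]]
wrist_force: [-0.3, 0.9, -0.8]
finger_gap: 85.4
```

Emit:
step_arm:
  motion:
    - [[0, 0, 0, 0, 0, 0, -0.5], [0, 0, 0, 0, 0, 0, -1], [0, 0, 0, 0, 0, 0, -1], [0, 0, 0, 0, 0, 0, -1], [0, 0, 0, 0, 0, 0, -1]]

```text
time: 6.9
tcp_pos: [608.2, -87.5, 201.7]
ee_rot: [[0.003, 0.34, 0.941], [-0.001, 0.941, -0.34], [-1.0, 0.0, 0.003]]
wrist_force: [-0.2, 0.0, 5.7]
finger_gap: 26.5
```

Emit:
step_arm:
  motion:
    - [[0, 0, 0.5, 0, 0, 0, -1], [0, 0, 1.2, 0, 0, 0, -1], [0, 0, 2, 0, 0, 0, -1], [0, 0, 2, 0, 0, 0, -1]]

```text
time: 7.3
tcp_pos: [609.3, -87.9, 285.1]
ee_rot: [[0.009, 0.34, 0.94], [-0.003, 0.941, -0.34], [-1.0, 0.0, 0.009]]
wrist_force: [0.5, 0.0, -1.1]
finger_gap: 26.3
```

```bash
python3 - <<'E'
from h import *
st()
snap('side','s4')
a=cv2.imread('pics/s4.png')[100:400,150:450]
cv2.imwrite('pics/v4.png',cv2.resize(a,None,fx=1.6,fy=1.6))
E
```

```text
t 7.3 tcp [609.3 -87.9 285.1] F [ 0.5  0.  -1.1] gap 26.347353110272902 j [-0.32  0.38  1.4   0.    1.34 -1.55]
[[ 0.009  0.34   0.94 ]
 [-0.003  0.941 -0.34 ]
 [-1.     0.     0.009]]
```

View pics/v4.png

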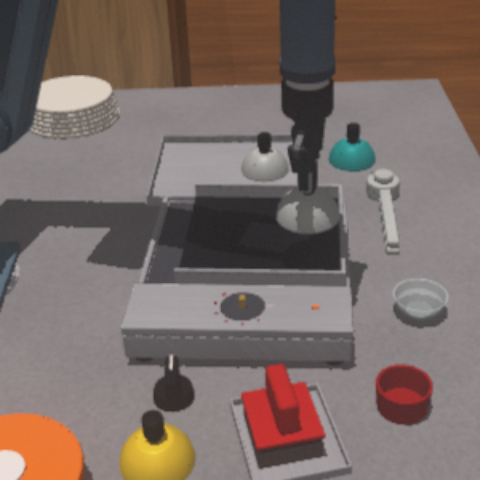

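Emit:
step_arm:
  motion:
    - [[-0.45, 1.1, 0, 0, 0, 0, -1], [-0.9, 2.2, 0, 0, 0, 0, -1], [-1.4, 3.3, 0, 0, 0, 0, -1], [-1.85, 4.4, 0, 0, 0, 0, -1], [-2.3, 5.5, 0, 0, 0, 0, -1]]

```text
time: 7.85
tcp_pos: [513.6, 134.0, 278.4]
ee_rot: [[-0.003, 0.34, 0.94], [0.0, 0.94, -0.34], [-1.0, -0.001, -0.002]]
wrist_force: [-0.4, 0.9, -1.3]
finger_gap: 26.1
```

Emit:
step_arm:
  motion:
    - [[-0.45, 1.1, 0, 0, 0, 0, -1], [-0.9, 2.2, 0, 0, 0, 0, -1], [-1.4, 3.3, 0, 0, 0, 0, -1], [-1.85, 4.4, 0, 0, 0, 0, -1], [-2.3, 5.4, 0, 0, 0, 0, -1]]

```text
time: 8.35
tcp_pos: [421.6, 350.1, 278.5]
ee_rot: [[-0.002, 0.34, 0.941], [-0.001, 0.941, -0.34], [-1.0, -0.002, -0.002]]
wrist_force: [1.3, 0.2, -1.8]
finger_gap: 26.3
```

Emit:
step_arm:
  motion:
    - [[0, 0, -0.5, 0, 0, 0, -1], [0, 0, -1.5, 0, 0, 0, -1], [0, 0, -2.6, 0, 0, 0, -1], [0, 0, -3.4, 0, 0, 0, -1], [0, 0, -3.4, 0, 0, 0, -1]]

```text
time: 8.85
tcp_pos: [419.5, 346.6, 138.3]
ee_rot: [[-0.011, 0.34, 0.94], [-0.006, 0.94, -0.34], [-1.0, -0.009, -0.008]]
wrist_force: [-0.6, 0.1, -1.5]
finger_gap: 26.4
```

Emit:
step_arm:
  motion:
    - [[0, 0, -0.05, 0, 0, 0, -1], [0, 0, -0.1, 0, 0, 0, -1]]

```text
time: 9.05
tcp_pos: [424.5, 349.1, 141.5]
ee_rot: [[0.003, 0.34, 0.94], [0.001, 0.94, -0.34], [-1.0, 0.002, 0.002]]
wrist_force: [-0.3, 0.9, -0.4]
finger_gap: 26.3
```

Emit:
step_arm:
  motion:
    - [[0, 0, -0.15, 0, 0, 0, -1], [0, 0, -0.25, 0, 0, 0, -1], [0, 0, -0.3, 0, 0, 0, -1], [0, 0, -0.3, 0, 0, 0, -1]]

```text
time: 9.45
tcp_pos: [423.8, 348.9, 129.7]
ee_rot: [[0.002, 0.34, 0.941], [0.001, 0.941, -0.34], [-1.0, 0.001, 0.001]]
wrist_force: [-2.8, -1.2, 8.5]
finger_gap: 26.4
```

Emit:
step_arm:
  motion:
    - [[0, 0, 0.05, 0, 0, 0, 0], [0, 0, 0.05, 0, 0, 0, 1], [0, 0, 0.05, 0, 0, 0, 1], [0, 0, 1, 0, 0, 0, 1], [0, 0, 2.2, 0, 0, 0, 1]]

```text
time: 9.95
tcp_pos: [422.1, 347.8, 214.4]
ee_rot: [[-0.006, 0.34, 0.94], [-0.003, 0.94, -0.34], [-1.0, -0.005, -0.004]]
wrist_force: [1.3, 0.6, 0.8]
finger_gap: 85.4
```

Emit:
step_arm:
  motion:
    - [[0, -0.6, 1, 0, 0, -1, 1], [0, -1.8, 1, 0, 0, -2, 1], [0, -3, 1, 0, 0, -3, 1], [0, -4.2, 1, 0, 0, -4, 1], [0, -5.4, 1, 0, 0, -5, 1]]

```text
time: 10.45
tcp_pos: [423.0, 131.0, 256.2]
ee_rot: [[0.001, 0.867, 0.498], [-0.0, 0.498, -0.867], [-1.0, 0.001, 0.0]]
wrist_force: [2.1, 0.1, -0.7]
finger_gap: 85.5
```

Emit:
step_arm:
  motion:
    - [[0, -1.2, 0, 0, 0, -1, 1], [0, -2.4, 0, 0, 0, -2, 1], [0, -3.6, 0, 0, 0, -3, 1], [0, -4.8, 0, 0, 0, -3.75, 1], [0, -5.4, 0, 0, 0, -3.75, 1]]

```text
time: 10.95
tcp_pos: [423.3, -86.8, 256.2]
ee_rot: [[0.001, 1.0, -0.003], [-0.001, -0.003, -1.0], [-1.0, 0.001, 0.001]]
wrist_force: [-0.9, 0.8, -0.4]
finger_gap: 85.4
```

```bash
python3 - <<'E'
from h import *
st()
snap('top','t5');snap('side','s5')
a=np.hstack([cv2.imread('pics/s5.png')[130:450,150:480],cv2.imread('pics/t5.png')[150:470,80:520]])
cv2.imwrite('pics/v5.png',a)
z=np.load('pics/top0.npz');z1=np.load('pics/t5.npz')
E
```

```text
t 10.95 tcp [423.3 -86.8 256.2] F [-0.9  0.8 -0.4] gap 85.38442020007211 j [-0.46  0.09  1.87 -0.    1.18 -0.46]
[[ 0.001  1.    -0.003]
 [-0.001 -0.003 -1.   ]
 [-1.     0.001  0.001]]
```

View pics/v5.png

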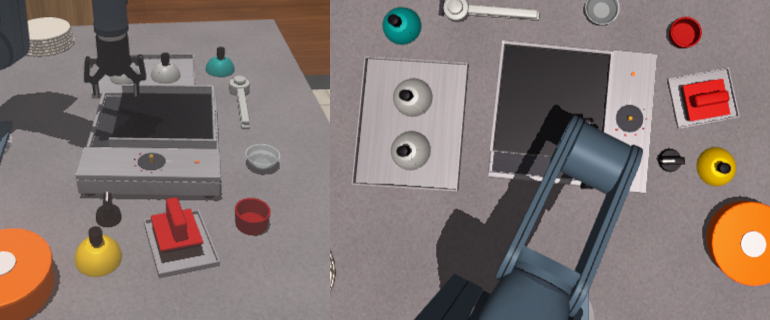

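Both domes stand upright in the tray at px (412,97) and (410,150) in the right-hand panel, and the plate is clear. I'll re-measure the knob and spindle in both views.

```bash
cat > knob.py <<'E'
from h import *
import sys
def top(f):
    z=np.load(f'pics/{f}.npz');p=z['p'].astype(int);d=z['d'];P=pts('top',d);Z=P[...,2];b=p.sum(-1)
    kn=np.zeros(d.shape,bool);kn[285:335,398:445]=True
    for lo,hi,n in((18,26,'skirt'),(51,61,'bar')):
        m=kn&(Z>lo)&(Z<hi)&(b<330)|(kn&(Z>51)&(Z<61) if n=='bar' else False)
        v,u=np.nonzero(m); r=cv2.minAreaRect(np.stack([u,v],1).astype(np.float32)); print(n,r, onplane('top',*r[0],22 if n=='skirt' else 56).round(1))
    m=kn&(Z>51)&(Z<61); v,u=np.nonzero(m); w=b[v,u]; s=w>400; print('white px',u[s].mean(),v[s].mean(), onplane('top',u[s].mean(),v[s].mean(),56).round(1))
if __name__=='__main__':
    top('top0');top('t5')
    for f in('top0','t5'):
        p=np.load(f'pics/{f}.npz')['p'].astype(int)
        w=np.zeros(p.shape[:2],bool);w[255:280,370:390]=1
        m=w&(p[...,0]>p[...,2]+50);v,u=np.nonzero(m);print('spin',u.mean(),v.mean(),len(u),onplane('top',u.mean(),v.mean(),92).round(1))
    for f in('side0','s5'):
        p=np.load(f'pics/{f}.npz')['p'].astype(int)
        w=np.zeros(p.shape[:2],bool);w[275:300,290:315]=1
        m=w&(p[...,0]>p[...,2]+50);v,u=np.nonzero(m);print('side spin',u.mean(),v.mean(),u.min(),u.max(),v.min(),v.max(),onplane('side',u.mean(),v.mean(),86).round(1))
        print('pred px of spindle mid',proj('side',[502.9,-200.5,85]))
        w[:]=0;w[315:360,235:285]=1;m=w&(p.sum(-1)<170);n,l,s,c=cv2.connectedComponentsWithStats(m.astype(np.uint8));k=1+np.argmax(s[1:,4]);print('knob side bbox',s[k],'pred centre z22',proj('side',[398.5,-309.7,22]))
E
python3 knob.py; python3 - <<'E'
from h import *
a=cv2.imread('pics/s5.png')[270:365,230:330]; b=cv2.imread('pics/t5.png')[250:330,365:450]
cv2.imwrite('pics/v6.png',np.hstack([cv2.resize(a,(400,380),interpolation=cv2.INTER_CUBIC),cv2.resize(b,(400,380),interpolation=cv2.INTER_CUBIC)]))
E
```

```text
skirt ((419.5, 310.5), (21.0, 21.0), 90.0) [ 397.6 -308.5   22. ]
bar ((423.0, 310.5), (7.0, 22.0), 90.0) [ 399.  -310.1   56. ]
white px 418.0 310.76 [ 398.4 -297.8   56. ]
skirt ((420.0, 310.5), (21.0, 20.0), 90.0) [ 397.6 -309.7   22. ]
bar ((423.0, 310.5), (7.0, 22.0), 90.0) [ 399.  -310.1   56. ]
white px 417.7241379310345 310.7241379310345 [ 398.5 -297.1   56. ]
spin 379.82608695652175 268.0 23 [ 502.3 -200.6   92. ]
spin 379.82608695652175 268.0 23 [ 502.3 -200.6   92. ]
side spin 300.07142857142856 285.35714285714283 290 302 283 287 [ 500.2 -191.4   86. ]
pred px of spindle mid (np.float64(301.282057602868), np.float64(287.93839559831076))
knob side bbox [246 323  25  34 512] pred centre z22 (np.float64(257.7882105227783), np.float64(341.09670604801636))
side spin 300.07142857142856 285.35714285714283 290 302 283 287 [ 500.2 -191.4   86. ]
pred px of spindle mid (np.float64(301.282057602868), np.float64(287.93839559831076))
knob side bbox [246 323  25  34 492] pred centre z22 (np.float64(257.7882105227783), np.float64(341.09670604801636))
```

View pics/v6.png

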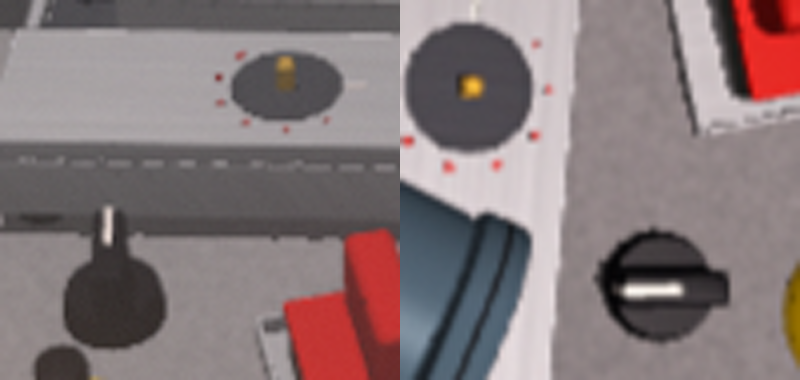

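Emit:
step_arm:
  motion:
    - [[-0.15, -1.2, 0, 0, 0, 0, 1], [-0.3, -2.4, 0, 0, 0, 0, 1], [-0.45, -3.6, 0, 0, 0, 0, 1], [-0.62, -4.8, 0, 0, 0, 0, 1], [-0.62, -5.58, 0, 0, 0, 0, 1]]

```text
time: 11.55
tcp_pos: [398.2, -308.6, 256.0]
ee_rot: [[0.0, 1.0, 0.001], [-0.0, 0.001, -1.0], [-1.0, 0.0, 0.0]]
wrist_force: [1.5, 0.1, 0.3]
finger_gap: 85.2
```

Emit:
step_arm:
  motion:
    - [[0, 0, -1.1, 0, 0, 0, 1], [0, 0, -2.2, 0, 0, 0, 1], [0, 0, -2.6, 0, 0, 0, 1], [0, 0, -2.6, 0, 0, 0, 1]]

```text
time: 11.95
tcp_pos: [397.7, -304.2, 149.2]
ee_rot: [[-0.004, 1.0, 0.003], [0.006, 0.003, -1.0], [-1.0, -0.004, -0.006]]
wrist_force: [-1.4, 0.4, 0.6]
finger_gap: 85.1
```

Emit:
step_arm:
  motion:
    - [[0, 0, -0.6, 0, 0, 0, 1], [0, 0, -1.2, 0, 0, 0, 1], [0, 0, -1.2, 0, 0, 0, 1], [0, 0, -1.2, 0, 0, 0, 1]]

```text
time: 12.35
tcp_pos: [399.3, -306.6, 105.1]
ee_rot: [[0.001, 1.0, 0.003], [-0.001, 0.003, -1.0], [-1.0, 0.001, 0.001]]
wrist_force: [0.1, 0.3, -0.2]
finger_gap: 85.4
```

Emit:
step_arm:
  motion:
    - [[0, -0.08, -0.1, 0, 0, 0, 1], [0, -0.08, -0.1, 0, 0, 0, 0], [0, -0.08, -0.1, 0, 0, 0, -0.7], [0, -0.08, -0.1, 0, 0, 0, -1], [0, -0.08, -0.1, 0, 0, 0, -1]]
  squeeze: 60

```text
time: 12.85
tcp_pos: [398.6, -309.9, 100.3]
ee_rot: [[0.0, 1.0, 0.002], [-0.0, 0.002, -1.0], [-1.0, 0.0, 0.0]]
wrist_force: [0.4, 0.1, -0.5]
finger_gap: 28.1
```

Emit:
step_arm:
  motion:
    - [[0, 0, 0, 0, 0, 0, -1], [0, 0, 0, 0, 0, 0, -1], [0, 0, 0, 0, 0, 0, -1], [0, 0, 0, 0, 0, 0, -1]]

```text
time: 13.25
tcp_pos: [398.8, -310.0, 100.3]
ee_rot: [[0.0, 1.0, 0.002], [-0.001, 0.002, -1.0], [-1.0, 0.0, 0.001]]
wrist_force: [0.2, 0.5, 4.9]
finger_gap: 17.1
```

Emit:
step_arm:
  motion:
    - [[0, 0, 0.5, 0, 0, 0, -1], [0, 0, 1.3, 0, 0, 0, -1], [0, 0, 2.2, 0, 0, 0, -1], [0, 0, 3.1, 0, 0, 0, -1], [0, 0, 3.1, 0, 0, 0, -1]]

```text
time: 13.75
tcp_pos: [400.2, -311.6, 228.5]
ee_rot: [[0.006, 1.0, 0.002], [-0.007, 0.002, -1.0], [-1.0, 0.006, 0.007]]
wrist_force: [0.4, -0.2, -1.6]
finger_gap: 17.1
```

Emit:
step_arm:
  motion:
    - [[0.5, 0.5, 0, 0, 0, -1, -1], [1, 1.1, 0, 0, 0, -2, -1], [1.6, 1.7, 0, 0, 0, -3, -1], [2.1, 2.2, 0, 0, 0, -4, -1], [2.59, 2.73, 0, 0, 0, -5, -1]]

```text
time: 14.25
tcp_pos: [502.4, -199.3, 222.5]
ee_rot: [[-0.002, 0.764, -0.645], [0.001, -0.645, -0.764], [-1.0, -0.002, 0.0]]
wrist_force: [0.5, 0.2, -0.8]
finger_gap: 17.5
```

Emit:
step_arm:
  motion:
    - [[0, 0, 0, 0, 0, -1, -1], [0, 0, 0, 0, 0, -2, -1], [0, 0, 0, 0, 0, -3, -1], [0, 0, 0, 0, 0, -4, -1], [0, 0, 0, 0, 0, -5, -1]]

```text
time: 14.75
tcp_pos: [501.6, -200.1, 222.3]
ee_rot: [[-0.002, 0.17, -0.985], [0.002, -0.985, -0.17], [-1.0, -0.002, 0.002]]
wrist_force: [-0.8, -0.0, -1.5]
finger_gap: 16.7
```

Emit:
step_arm:
  motion:
    - [[0, 0, 0, 0, 0, -1, -1], [0, 0, 0, 0, 0, -2, -1], [0, 0, 0, 0, 0, -2, -1], [0, 0, 0, 0, 0, -2, -1]]

```text
time: 15.15
tcp_pos: [501.8, -200.3, 223.0]
ee_rot: [[-0.002, -0.099, -0.995], [0.001, -0.995, 0.099], [-1.0, -0.001, 0.002]]
wrist_force: [0.8, -0.1, -1.0]
finger_gap: 17.0
```

```bash
python3 - <<'E'
from h import *
s=st();R=s['ee_rot'];print('tool y ang',np.degrees(np.arctan2(R[1][1],R[0][1])))
snap('top','t7');snap('side','s7')
a=cv2.imread('pics/s7.png')[190:340,200:400]; b=cv2.imread('pics/t7.png')[180:330,280:480]
cv2.imwrite('pics/v7.png',np.hstack([cv2.resize(a,(400,300),interpolation=cv2.INTER_CUBIC),cv2.resize(b,(400,300),interpolation=cv2.INTER_CUBIC)]))
E
```

```text
t 15.15 tcp [ 501.8 -200.3  223. ] F [ 0.8 -0.1 -1. ] gap 16.991312339035463 j [-0.59  0.31  1.67  0.    1.16  1.08]
[[-0.002 -0.099 -0.995]
 [ 0.001 -0.995  0.099]
 [-1.    -0.001  0.002]]
tool y ang -95.65314300420792
```

View pics/v7.png

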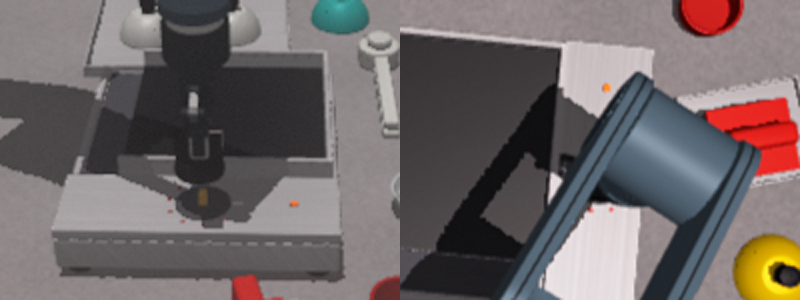

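Emit:
step_arm:
  motion:
    - [[0.02, 0, -0.4, 0, 0, 0, -1], [0.02, 0, -0.65, 0, 0, 0, -1], [0.02, 0, -0.65, 0, 0, 0, -1], [0.02, 0, -0.65, 0, 0, 0, -1]]

```text
time: 15.65
tcp_pos: [502.9, -200.5, 197.8]
ee_rot: [[-0.001, -0.102, -0.995], [0.0, -0.995, 0.102], [-1.0, -0.0, 0.001]]
wrist_force: [-0.8, 0.3, -1.0]
finger_gap: 17.1
```

Emit:
step_arm:
  motion:
    - [[0, 0, -0.05, 0, 0, 0, -1], [0, 0, -0.1, 0, 0, 0, -1], [0, 0, -0.15, 0, 0, 0, -1], [0, 0, -0.15, 0, 0, 0, -1]]

```text
time: 16.05
tcp_pos: [502.9, -200.5, 191.8]
ee_rot: [[-0.0, -0.102, -0.995], [0.0, -0.995, 0.102], [-1.0, -0.0, 0.0]]
wrist_force: [0.0, -0.0, -1.0]
finger_gap: 17.4
```

The knob's underside is below the spindle top with no force, so the socket has engaged. Continuing down.

Emit:
step_arm:
  motion:
    - [[0, 0, -0.08, 0, 0, 0, -1], [0, 0, -0.15, 0, 0, 0, -1], [0, 0, -0.2, 0, 0, 0, -1], [0, 0, -0.2, 0, 0, 0, -1]]

```text
time: 16.45
tcp_pos: [503.0, -200.6, 183.7]
ee_rot: [[-0.0, -0.102, -0.995], [0.0, -0.995, 0.102], [-1.0, -0.0, 0.0]]
wrist_force: [0.2, -0.2, -1.3]
finger_gap: 17.1
```

Emit:
step_arm:
  motion:
    - [[0, 0, -0.08, 0, 0, 0, -1], [0, 0, -0.15, 0, 0, 0, -1], [0, 0, -0.18, 0, 0, 0, -1], [0, 0, -0.2, 0, 0, 0, -1]]

```text
time: 16.85
tcp_pos: [503.1, -200.6, 175.9]
ee_rot: [[0.0, -0.102, -0.995], [0.0, -0.995, 0.102], [-1.0, -0.0, -0.0]]
wrist_force: [0.5, -0.6, -0.3]
finger_gap: 17.1
```

Emit:
step_arm:
  motion:
    - [[0, 0, -0.03, 0, 0, 0, -1], [0, 0, -0.06, 0, 0, 0, -1], [0, 0, -0.06, 0, 0, 0, -1]]

```text
time: 17.15
tcp_pos: [503.1, -200.6, 175.3]
ee_rot: [[0.001, -0.102, -0.995], [-0.001, -0.995, 0.102], [-1.0, 0.001, -0.001]]
wrist_force: [-3.1, 2.6, 12.4]
finger_gap: 16.9
```

Seated: tcp 175.3 with 12 N pushing back. I'll open only half-way because the guard is close, then lift.

Emit:
step_arm:
  motion:
    - [[0, 0, 0.05, 0, 0, 0, -0.3], [0, 0, 0.05, 0, 0, 0, -0.1], [0, 0, 0.05, 0, 0, 0, -0.1], [0, 0, 0.8, 0, 0, 0, -0.1], [0, 0, 1.8, 0, 0, 0, 0]]

```text
time: 17.65
tcp_pos: [501.7, -199.9, 243.9]
ee_rot: [[-0.005, -0.102, -0.995], [0.004, -0.995, 0.102], [-1.0, -0.003, 0.006]]
wrist_force: [1.1, -0.1, 0.5]
finger_gap: 42.6
```

Emit:
step_arm:
  motion:
    - [[0, -1.2, 0.4, 0, 0, 1, 1], [0, -2.4, 0.4, 0, 0, 2, 1], [0, -3.4, 0.4, 0, 0, 3, 1], [0, -4.2, 0.4, 0, 0, 4, 1], [0, -5, 0.4, 0, 0, 5, 1]]

```text
time: 18.15
tcp_pos: [502.6, -402.2, 261.1]
ee_rot: [[-0.0, 0.565, -0.825], [0.001, -0.825, -0.565], [-1.0, -0.001, 0.0]]
wrist_force: [0.1, 0.1, 0.4]
finger_gap: 85.6
```

```bash
python3 - <<'E'
from h import *
s=st()
snap('top','t8');snap('side','s8')
a=cv2.imread('pics/s8.png')[190:340,200:400]; b=cv2.imread('pics/t8.png')[180:330,280:480]
cv2.imwrite('pics/v8.png',np.hstack([cv2.resize(a,(400,300),interpolation=cv2.INTER_CUBIC),cv2.resize(b,(400,300),interpolation=cv2.INTER_CUBIC)]))
E
```

```text
t 18.15 tcp [ 502.6 -402.2  261.1] F [0.1 0.1 0.4] gap 85.61630780226648 j [-0.85  0.45  1.35  0.    1.33  0.12]
[[-0.     0.565 -0.825]
 [ 0.001 -0.825 -0.565]
 [-1.    -0.001  0.   ]]
```

View pics/v8.png

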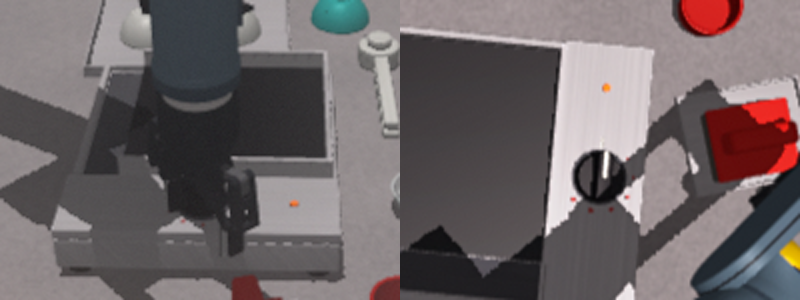

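The knob is on the spindle with its white pointer toward the off mark at crop px (606,155). Next, the scourer.

Emit:
step_arm:
  motion:
    - [[0.5, 0.04, 0, 0, 0, 1, 1], [1.17, 0.09, 0, 0, 0, 2, 1], [1.17, 0.09, 0, 0, 0, 3, 1], [1.17, 0.09, 0, 0, 0, 4, 1], [1.17, 0.09, 0, 0, 0, 5, 1]]

```text
time: 18.75
tcp_pos: [550.1, -395.9, 260.9]
ee_rot: [[-0.001, 0.963, -0.269], [0.001, -0.269, -0.963], [-1.0, -0.001, -0.001]]
wrist_force: [-0.5, -0.5, 0.5]
finger_gap: 85.4
```

Emit:
step_arm:
  motion:
    - [[0, 0, -0.5, 0, 0, 1, 1], [0, 0, -1, 0, 0, 2, 1], [0, 0, -1.5, 0, 0, 3.2, 1], [0, 0, -1.5, 0, 0, 3.2, 1], [0, 0, -1.5, 0, 0, 3.2, 1]]

```text
time: 19.25
tcp_pos: [549.8, -396.4, 201.4]
ee_rot: [[-0.001, 0.986, 0.166], [0.001, 0.166, -0.986], [-1.0, -0.001, -0.001]]
wrist_force: [0.3, -0.2, 0.7]
finger_gap: 85.1
```

Emit:
step_arm:
  motion:
    - [[0, -0.05, -0.6, 0, 0, 0.05, 1], [0, -0.05, -1.2, 0, 0, 0.05, 1], [0, -0.05, -1.6, 0, 0, 0.05, 1], [0, -0.05, -1.85, 0, 0, 0.05, 1], [0, -0.05, -1.85, 0, 0, 0.05, 1]]

```text
time: 19.75
tcp_pos: [549.7, -398.7, 127.2]
ee_rot: [[-0.001, 0.985, 0.174], [0.001, 0.174, -0.985], [-1.0, -0.001, -0.001]]
wrist_force: [-0.3, 0.2, 0.6]
finger_gap: 85.6
```

Emit:
step_arm:
  motion:
    - [[0, 0, 0, 0, 0, 0, 1], [0, 0, 0, 0, 0, 0, 1]]

```text
time: 19.95
tcp_pos: [550.5, -399.6, 129.3]
ee_rot: [[0.002, 0.985, 0.175], [-0.002, 0.175, -0.985], [-1.0, 0.002, 0.002]]
wrist_force: [-0.8, 0.3, -0.5]
finger_gap: 85.4
```

```bash
python3 - <<'E'
from h import *
s=st()
snap('side','s9')
a=cv2.imread('pics/s9.png')[250:430,230:450]
cv2.imwrite('pics/v9.png',cv2.resize(a,None,fx=3,fy=3,interpolation=cv2.INTER_CUBIC))
E
```

```text
t 19.95 tcp [ 550.5 -399.6  129.3] F [-0.8  0.3 -0.5] gap 85.36276077071389 j [-0.79  0.63  1.4  -0.    1.11 -0.97]
[[ 0.002  0.985  0.175]
 [-0.002  0.175 -0.985]
 [-1.     0.002  0.002]]
```

View pics/v9.png

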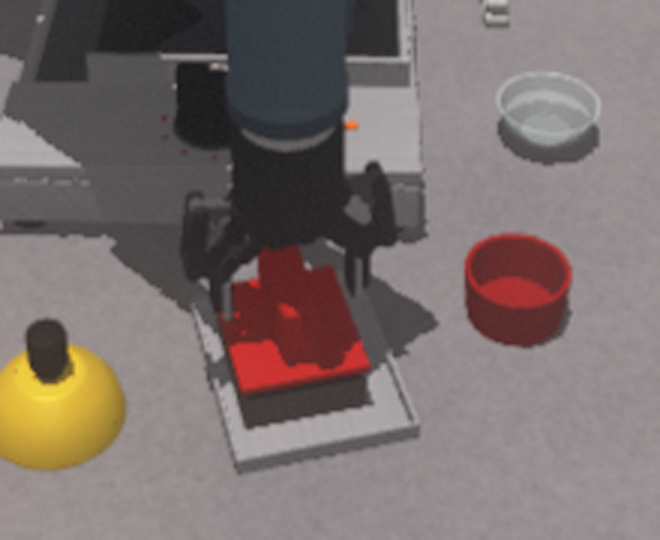

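The bar lies between the fingers. Closing.

Emit:
step_arm:
  motion:
    - [[-0.02, 0.02, -0.05, 0, 0, 0, 0], [-0.02, 0.02, -0.05, 0, 0, 0, -0.4], [-0.02, 0.02, -0.05, 0, 0, 0, -0.8], [-0.02, 0.02, -0.05, 0, 0, 0, -1], [-0.02, 0.02, -0.05, 0, 0, 0, -1]]
  squeeze: 100

```text
time: 20.5
tcp_pos: [549.1, -398.2, 125.8]
ee_rot: [[0.0, 0.984, 0.176], [-0.0, 0.176, -0.984], [-1.0, 0.0, 0.0]]
wrist_force: [-0.6, 1.0, 1.4]
finger_gap: 27.0
```

Emit:
step_arm:
  motion:
    - [[0, 0, 0, 0, 0, 0, -1], [0, 0, 0, 0, 0, 0, -1], [0, 0, 0, 0, 0, 0, -1]]

```text
time: 20.8
tcp_pos: [549.1, -398.2, 125.7]
ee_rot: [[0.0, 0.984, 0.176], [-0.0, 0.176, -0.984], [-1.0, 0.0, 0.0]]
wrist_force: [1.0, 0.7, 0.8]
finger_gap: 26.9
```

```bash
python3 - <<'E'
from h import *
st()
E
```

```text
t 20.8 tcp [ 549.1 -398.2  125.7] F [1.  0.7 0.8] gap 26.946965743382478 j [-0.79  0.63  1.41  0.    1.1  -0.97]
[[ 0.     0.984  0.176]
 [-0.     0.176 -0.984]
 [-1.     0.     0.   ]]
```

Emit:
step_arm:
  motion:
    - [[0, 0, 0.4, 0, 0, 0, -1], [0, 0, 1.2, 0, 0, 0, -1], [0, 0, 2.2, 0, 0, 0, -1], [0, 0, 3.2, 0, 0, 0, -1], [0, 0, 4, 0, 0, 0, -1]]

```text
time: 21.3
tcp_pos: [548.9, -398.2, 286.9]
ee_rot: [[-0.0, 0.984, 0.176], [0.0, 0.176, -0.984], [-1.0, -0.0, -0.0]]
wrist_force: [0.5, 0.1, -3.2]
finger_gap: 27.0
```

```bash
python3 - <<'E'
from h import *
s=st()
snap('side','s10')
a=cv2.imread('pics/s10.png')[150:430,230:450]
cv2.imwrite('pics/v10.png',cv2.resize(a,None,fx=2,fy=2,interpolation=cv2.INTER_CUBIC))
E
```

```text
t 21.3 tcp [ 548.9 -398.2  286.9] F [ 0.5  0.1 -3.2] gap 27.020687065494432 j [-0.79  0.5   1.22 -0.    1.42 -0.97]
[[-0.     0.984  0.176]
 [ 0.     0.176 -0.984]
 [-1.    -0.    -0.   ]]
```

View pics/v10.png

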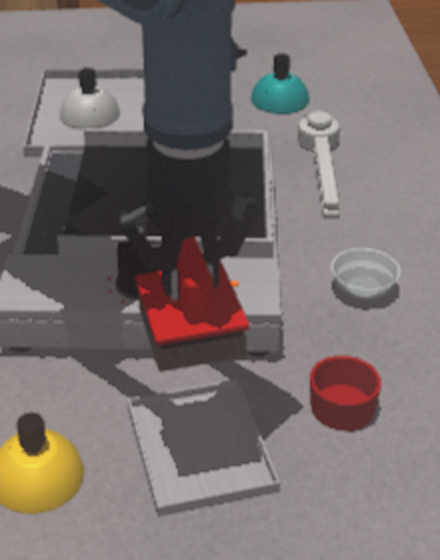

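Emit:
step_arm:
  motion:
    - [[0.1, 0.7, 0.2, 0, 0, -0.4, -1], [0.3, 1.7, 0.3, 0, 0, -0.8, -1], [0.5, 2.8, 0.3, 0, 0, -1.2, -1], [0.7, 3.9, 0.3, 0, 0, -1.6, -1], [0.95, 5, 0.3, 0, 0, -2, -1]]

```text
time: 21.85
tcp_pos: [586.4, -196.4, 296.1]
ee_rot: [[-0.002, 0.994, -0.105], [0.001, -0.105, -0.994], [-1.0, -0.002, -0.001]]
wrist_force: [1.9, 0.3, -3.4]
finger_gap: 26.9
```

Emit:
step_arm:
  motion:
    - [[0.2, 1.1, 0, 0, 0, 0, -1], [0.4, 2.2, 0, 0, 0, 0, -1], [0.6, 3.3, 0, 0, 0, 0, -1], [0.8, 4.4, 0, 0, 0, 0, -1], [1.0, 5.4, 0, 0, 0, 0, -1]]

```text
time: 22.35
tcp_pos: [626.5, 20.0, 296.1]
ee_rot: [[-0.002, 0.995, -0.102], [0.001, -0.102, -0.995], [-1.0, -0.003, -0.0]]
wrist_force: [0.6, -0.6, -4.3]
finger_gap: 27.0
```

Emit:
step_arm:
  motion:
    - [[0.1, 0.6, 0, 0, 0, 0, -1], [0.16, 0.9, 0, 0, 0, 0, -1], [0.16, 0.9, 0, 0, 0, 0, -1], [0.16, 0.9, 0, 0, 0, 0, -1]]

```text
time: 22.75
tcp_pos: [633.2, 52.7, 296.9]
ee_rot: [[-0.001, 0.995, -0.103], [-0.001, -0.103, -0.995], [-1.0, -0.001, 0.001]]
wrist_force: [0.2, 0.3, -3.6]
finger_gap: 27.1
```

```bash
python3 - <<'E'
from h import *
s=st();R=s['ee_rot'];print(np.degrees(np.arctan2(R[1][1],R[0][1])))
E
```

```text
t 22.75 tcp [633.2  52.7 296.9] F [ 0.2  0.3 -3.6] gap 27.109338171433524 j [-0.09  0.42  1.32 -0.    1.4   0.01]
[[-0.001  0.995 -0.103]
 [-0.001 -0.103 -0.995]
 [-1.    -0.001  0.001]]
-5.888292471924912
```

Emit:
step_arm:
  motion:
    - [[0, 0.01, -0.6, 0, 0, 0, -1], [0, 0.01, -1.2, 0, 0, 0, -1], [0, 0.01, -1.7, 0, 0, 0, -1], [0, 0.01, -2.1, 0, 0, 0, -1], [0, 0.01, -2.1, 0, 0, 0, -1]]

```text
time: 23.25
tcp_pos: [631.8, 52.1, 210.6]
ee_rot: [[-0.006, 0.994, -0.105], [-0.0, -0.105, -0.994], [-1.0, -0.006, 0.001]]
wrist_force: [-1.4, 0.4, -3.9]
finger_gap: 26.8
```

Emit:
step_arm:
  motion:
    - [[0, 0, -0.1, 0, 0, 0, -1], [0, 0, -0.2, 0, 0, 0, -1], [0, 0, -0.2, 0, 0, 0, -1]]

```text
time: 23.55
tcp_pos: [633.6, 53.7, 205.9]
ee_rot: [[0.001, 0.995, -0.103], [-0.0, -0.103, -0.995], [-1.0, 0.001, 0.0]]
wrist_force: [0.7, 0.4, -4.9]
finger_gap: 27.0
```

```bash
python3 - <<'E'
from h import *
s=st()
snap('side','s11')
a=cv2.imread('pics/s11.png')[150:350,220:400]
cv2.imwrite('pics/v11.png',cv2.resize(a,None,fx=3,fy=3,interpolation=cv2.INTER_CUBIC))
E
```

```text
t 23.55 tcp [633.6  53.7 205.9] F [ 0.7  0.4 -4.9] gap 27.025098308354426 j [-0.09  0.48  1.45 -0.    1.21  0.01]
[[ 0.001  0.995 -0.103]
 [-0.    -0.103 -0.995]
 [-1.     0.001  0.   ]]
```

View pics/v11.png

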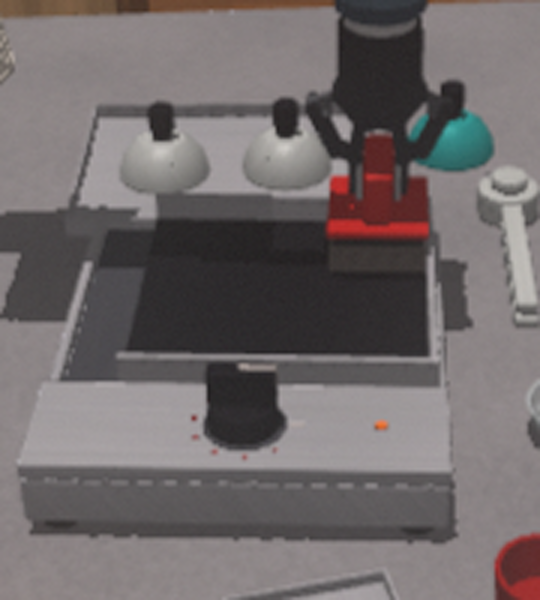

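Emit:
step_arm:
  motion:
    - [[0, 0, -0.08, 0, 0, 0, -1], [0, 0, -0.15, 0, 0, 0, -1], [0, 0, -0.2, 0, 0, 0, -1], [0, 0, -0.25, 0, 0, 0, -1], [0, 0, -0.25, 0, 0, 0, -1]]

```text
time: 24.1
tcp_pos: [633.6, 54.3, 196.3]
ee_rot: [[0.001, 0.995, -0.102], [-0.0, -0.102, -0.995], [-1.0, 0.001, -0.0]]
wrist_force: [-1.7, -0.4, 2.7]
finger_gap: 26.6
```

Emit:
step_arm:
  motion:
    - [[0, 0, -0.04, 0, 0, 0, -1], [0, -0.02, -0.08, 0, 0, 0, -1], [0, -0.02, -0.08, 0, 0, 0, -1]]

```text
time: 24.4
tcp_pos: [633.6, 54.0, 193.2]
ee_rot: [[0.001, 0.995, -0.102], [0.001, -0.102, -0.995], [-1.0, 0.001, -0.001]]
wrist_force: [-2.5, 3.8, 6.8]
finger_gap: 26.9
```

Emit:
step_arm:
  motion:
    - [[-0.08, 0.01, 0, 0, 0, 0, -1], [-0.18, 0.02, 0, 0, 0, 0, -1], [-0.28, 0.03, 0, 0, 0, 0, -1], [-0.38, 0.04, 0, 0, 0, 0, -1], [-0.48, 0.05, 0, 0, 0, 0, -1]]

```text
time: 24.9
tcp_pos: [617.7, 54.8, 194.9]
ee_rot: [[0.01, 0.995, -0.103], [-0.001, -0.103, -0.995], [-1.0, 0.01, -0.0]]
wrist_force: [6.0, -0.7, 5.5]
finger_gap: 26.9
```

Emit:
step_arm:
  motion:
    - [[-0.1, 0.01, -0.01, 0, 0, 0, -1], [-0.2, 0.02, -0.02, 0, 0, 0, -1], [-0.3, 0.03, -0.02, 0, 0, 0, -1], [-0.4, 0.04, -0.02, 0, 0, 0, -1], [-0.5, 0.05, -0.02, 0, 0, 0, -1]]

```text
time: 25.4
tcp_pos: [598.0, 56.8, 194.3]
ee_rot: [[0.011, 0.995, -0.103], [-0.001, -0.103, -0.995], [-1.0, 0.011, -0.0]]
wrist_force: [6.1, -1.3, 6.5]
finger_gap: 27.0
```

Emit:
step_arm:
  motion:
    - [[-0.1, 0.01, 0, 0, 0, 0, -1], [-0.2, 0.02, 0, 0, 0, 0, -1], [-0.3, 0.03, 0, 0, 0, 0, -1], [-0.4, 0.04, 0, 0, 0, 0, -1], [-0.5, 0.05, 0, 0, 0, 0, -1]]

```text
time: 25.9
tcp_pos: [578.1, 58.8, 194.2]
ee_rot: [[0.011, 0.995, -0.103], [-0.001, -0.103, -0.995], [-1.0, 0.011, -0.0]]
wrist_force: [6.7, -0.2, 6.0]
finger_gap: 26.7
```

Emit:
step_arm:
  motion:
    - [[-0.1, 0.01, 0, 0, 0, 0, -1], [-0.2, 0.02, 0, 0, 0, 0, -1], [-0.3, 0.03, 0, 0, 0, 0, -1], [-0.4, 0.04, 0, 0, 0, 0, -1], [-0.5, 0.05, 0, 0, 0, 0, -1]]

```text
time: 26.4
tcp_pos: [558.2, 60.8, 194.2]
ee_rot: [[0.011, 0.995, -0.103], [-0.001, -0.103, -0.995], [-1.0, 0.012, -0.0]]
wrist_force: [6.0, -0.1, 5.9]
finger_gap: 27.1
```

Emit:
step_arm:
  motion:
    - [[-0.1, 0.01, 0, 0, 0, 0, -1], [-0.2, 0.02, 0, 0, 0, 0, -1], [-0.3, 0.03, 0, 0, 0, 0, -1], [-0.4, 0.04, 0, 0, 0, 0, -1], [-0.5, 0.05, 0, 0, 0, 0, -1]]

```text
time: 26.9
tcp_pos: [538.2, 62.8, 194.2]
ee_rot: [[0.011, 0.995, -0.103], [-0.001, -0.103, -0.995], [-1.0, 0.012, -0.0]]
wrist_force: [7.0, -0.8, 6.4]
finger_gap: 27.0
```

Emit:
step_arm:
  motion:
    - [[-0.1, 0.01, 0, 0, 0, 0, -1], [-0.2, 0.02, 0, 0, 0, 0, -1], [-0.3, 0.03, 0, 0, 0, 0, -1], [-0.4, 0.04, 0, 0, 0, 0, -1], [-0.5, 0.05, 0, 0, 0, 0, -1]]

```text
time: 27.4
tcp_pos: [518.3, 64.8, 194.2]
ee_rot: [[0.011, 0.995, -0.103], [-0.001, -0.103, -0.995], [-1.0, 0.012, -0.0]]
wrist_force: [5.8, -0.3, 5.4]
finger_gap: 27.4
```

Emit:
step_arm:
  motion:
    - [[-0.1, 0.01, 0, 0, 0, 0, -1], [-0.2, 0.02, 0, 0, 0, 0, -1], [-0.3, 0.03, 0, 0, 0, 0, -1], [-0.4, 0.04, 0, 0, 0, 0, -1], [-0.5, 0.05, 0, 0, 0, 0, -1]]

```text
time: 27.9
tcp_pos: [498.3, 66.8, 194.1]
ee_rot: [[0.012, 0.995, -0.103], [-0.001, -0.103, -0.995], [-1.0, 0.012, -0.0]]
wrist_force: [6.7, -1.4, 6.2]
finger_gap: 26.9
```

Emit:
step_arm:
  motion:
    - [[-0.1, 0.01, 0, 0, 0, 0, -1], [-0.2, 0.02, 0, 0, 0, 0, -1], [-0.3, 0.03, 0, 0, 0, 0, -1], [-0.4, 0.04, 0, 0, 0, 0, -1], [-0.5, 0.05, 0, 0, 0, 0, -1]]

```text
time: 28.4
tcp_pos: [478.4, 68.8, 194.1]
ee_rot: [[0.012, 0.995, -0.103], [-0.001, -0.103, -0.995], [-1.0, 0.012, -0.0]]
wrist_force: [7.4, 0.0, 6.9]
finger_gap: 27.0
```

Emit:
step_arm:
  motion:
    - [[-0.1, 0.01, 0, 0, 0, 0, -1], [-0.2, 0.02, 0, 0, 0, 0, -1], [-0.3, 0.03, 0, 0, 0, 0, -1], [-0.4, 0.04, 0, 0, 0, 0, -1], [-0.5, 0.05, 0, 0, 0, 0, -1]]

```text
time: 28.9
tcp_pos: [458.4, 70.8, 194.0]
ee_rot: [[0.012, 0.995, -0.103], [-0.001, -0.103, -0.995], [-1.0, 0.012, -0.0]]
wrist_force: [6.2, -0.2, 6.5]
finger_gap: 27.3
```

Emit:
step_arm:
  motion:
    - [[-0.1, 0.01, 0, 0, 0, 0, -1], [-0.1, 0.01, 0, 0, 0, 0, -1], [-0.1, 0.01, 0.25, 0, 0, 0, -1], [-0.1, 0.01, 0.7, 0, 0, 0, -1], [-0.1, 0.01, 1, 0, 0, 0, -1]]

```text
time: 29.4
tcp_pos: [450.0, 71.8, 232.0]
ee_rot: [[-0.001, 0.995, -0.102], [0.0, -0.102, -0.995], [-1.0, -0.001, 0.0]]
wrist_force: [-0.5, 0.3, -3.7]
finger_gap: 26.8
```

Emit:
step_arm:
  motion:
    - [[0.8, -0.4, 0, 0, 0, 0, -1], [1.7, -0.9, 0, 0, 0, 0, -1], [2.6, -1.4, 0, 0, 0, 0, -1], [3.5, -1.9, 0, 0, 0, 0, -1], [4.28, -2.31, 0, 0, 0, 0, -1]]

```text
time: 29.9
tcp_pos: [622.6, -21.8, 230.6]
ee_rot: [[-0.001, 0.995, -0.103], [0.0, -0.103, -0.995], [-1.0, -0.001, 0.0]]
wrist_force: [0.7, -1.0, -4.5]
finger_gap: 26.9
```

Emit:
step_arm:
  motion:
    - [[0, 0, 0, 0, 0, 0, -1], [0, 0, -0.3, 0, 0, 0, -1], [0, 0, -0.6, 0, 0, 0, -1], [0, 0, -0.6, 0, 0, 0, -1], [0, 0, -0.6, 0, 0, 0, -1]]

```text
time: 30.4
tcp_pos: [620.3, -19.9, 206.8]
ee_rot: [[-0.002, 0.995, -0.102], [0.0, -0.102, -0.995], [-1.0, -0.002, -0.0]]
wrist_force: [-0.6, 0.6, -3.2]
finger_gap: 27.2
```

```bash
python3 - <<'E'
from h import *
s=st()
snap('side','s12')
a=cv2.imread('pics/s12.png')[150:350,220:400]
cv2.imwrite('pics/v12.png',cv2.resize(a,None,fx=3,fy=3,interpolation=cv2.INTER_CUBIC))
E
```

```text
t 30.4 tcp [620.3 -19.9 206.8] F [-0.6  0.6 -3.2] gap 27.18336937351153 j [-0.21  0.46  1.49  0.    1.2  -0.11]
[[-0.002  0.995 -0.102]
 [ 0.    -0.102 -0.995]
 [-1.    -0.002 -0.   ]]
```

View pics/v12.png

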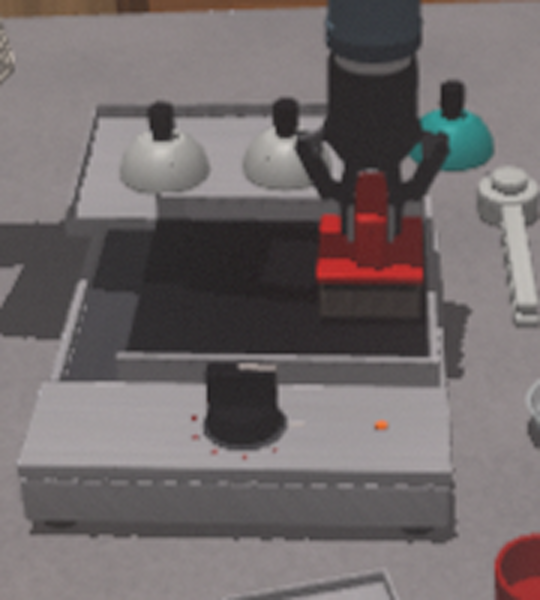

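Emit:
step_arm:
  motion:
    - [[0.14, -0.03, -0.05, 0, 0, 0, -1], [0.14, -0.03, -0.13, 0, 0, 0, -1], [0.14, -0.03, -0.2, 0, 0, 0, -1], [0.14, -0.03, -0.25, 0, 0, 0, -1], [0.14, -0.03, -0.25, 0, 0, 0, -1]]

```text
time: 30.95
tcp_pos: [626.8, -21.7, 197.8]
ee_rot: [[-0.0, 0.995, -0.102], [0.0, -0.102, -0.995], [-1.0, -0.001, -0.0]]
wrist_force: [-4.1, 0.5, 2.3]
finger_gap: 26.9
```

Emit:
step_arm:
  motion:
    - [[-0.02, 0, -0.05, 0, 0, 0, -1], [-0.02, 0, -0.1, 0, 0, 0, -1], [-0.02, 0, -0.12, 0, 0, 0, -1], [-0.02, 0, -0.12, 0, 0, 0, -1]]

```text
time: 31.35
tcp_pos: [626.6, -21.7, 193.7]
ee_rot: [[0.002, 0.995, -0.102], [-0.0, -0.102, -0.995], [-1.0, 0.002, -0.0]]
wrist_force: [-3.8, 2.6, 5.5]
finger_gap: 26.6
```

Pressed about 4 mm with contact near 9.7 N. Middle stroke.

Emit:
step_arm:
  motion:
    - [[-0.08, 0.01, 0, 0, 0, 0, -1], [-0.18, 0.02, -0.01, 0, 0, 0, -1], [-0.28, 0.03, -0.01, 0, 0, 0, -1], [-0.38, 0.04, -0.02, 0, 0, 0, -1], [-0.48, 0.05, -0.02, 0, 0, 0, -1]]

```text
time: 31.85
tcp_pos: [611.3, -21.0, 194.9]
ee_rot: [[0.012, 0.995, -0.103], [-0.003, -0.103, -0.995], [-1.0, 0.013, 0.001]]
wrist_force: [6.8, -0.9, 5.4]
finger_gap: 26.8
```

Emit:
step_arm:
  motion:
    - [[-0.1, 0.01, 0, 0, 0, 0, -1], [-0.2, 0.02, 0, 0, 0, 0, -1], [-0.3, 0.03, 0, 0, 0, 0, -1], [-0.4, 0.04, 0, 0, 0, 0, -1], [-0.5, 0.05, 0, 0, 0, 0, -1]]

```text
time: 32.35
tcp_pos: [591.3, -19.0, 194.9]
ee_rot: [[0.013, 0.995, -0.103], [-0.003, -0.103, -0.995], [-1.0, 0.013, 0.001]]
wrist_force: [5.7, -1.1, 5.2]
finger_gap: 26.9
```

Emit:
step_arm:
  motion:
    - [[-0.1, 0.01, 0, 0, 0, 0, -1], [-0.2, 0.02, 0, 0, 0, 0, -1], [-0.3, 0.03, 0, 0, 0, 0, -1], [-0.4, 0.04, 0, 0, 0, 0, -1], [-0.5, 0.05, 0, 0, 0, 0, -1]]

```text
time: 32.85
tcp_pos: [571.4, -17.0, 194.8]
ee_rot: [[0.013, 0.995, -0.103], [-0.003, -0.103, -0.995], [-1.0, 0.013, 0.001]]
wrist_force: [5.1, -1.3, 4.4]
finger_gap: 26.7
```

Emit:
step_arm:
  motion:
    - [[-0.1, 0.01, -0.01, 0, 0, 0, -1], [-0.2, 0.02, -0.01, 0, 0, 0, -1], [-0.3, 0.03, -0.01, 0, 0, 0, -1], [-0.4, 0.04, -0.01, 0, 0, 0, -1], [-0.5, 0.05, -0.01, 0, 0, 0, -1]]

```text
time: 33.35
tcp_pos: [551.6, -15.1, 194.5]
ee_rot: [[0.013, 0.995, -0.103], [-0.003, -0.103, -0.995], [-1.0, 0.013, 0.001]]
wrist_force: [6.3, -0.7, 6.2]
finger_gap: 26.7
```

Emit:
step_arm:
  motion:
    - [[-0.1, 0.01, 0, 0, 0, 0, -1], [-0.2, 0.02, 0, 0, 0, 0, -1], [-0.3, 0.03, 0, 0, 0, 0, -1], [-0.4, 0.04, 0, 0, 0, 0, -1], [-0.5, 0.05, 0, 0, 0, 0, -1]]

```text
time: 33.85
tcp_pos: [531.6, -13.1, 194.5]
ee_rot: [[0.013, 0.995, -0.103], [-0.003, -0.103, -0.995], [-1.0, 0.013, 0.002]]
wrist_force: [6.5, -1.3, 5.6]
finger_gap: 26.8
```

Emit:
step_arm:
  motion:
    - [[-0.1, 0.01, 0, 0, 0, 0, -1], [-0.2, 0.02, 0, 0, 0, 0, -1], [-0.3, 0.03, 0, 0, 0, 0, -1], [-0.4, 0.04, 0, 0, 0, 0, -1], [-0.5, 0.05, 0, 0, 0, 0, -1]]

```text
time: 34.35
tcp_pos: [511.7, -11.2, 194.4]
ee_rot: [[0.013, 0.995, -0.103], [-0.003, -0.103, -0.995], [-1.0, 0.013, 0.002]]
wrist_force: [5.3, -0.9, 6.1]
finger_gap: 27.0
```

Emit:
step_arm:
  motion:
    - [[-0.1, 0.01, 0, 0, 0, 0, -1], [-0.2, 0.02, 0, 0, 0, 0, -1], [-0.3, 0.03, 0, 0, 0, 0, -1], [-0.4, 0.04, 0, 0, 0, 0, -1], [-0.5, 0.05, 0, 0, 0, 0, -1]]

```text
time: 34.85
tcp_pos: [491.7, -9.2, 194.4]
ee_rot: [[0.013, 0.995, -0.103], [-0.003, -0.103, -0.995], [-1.0, 0.013, 0.002]]
wrist_force: [6.6, -1.7, 6.0]
finger_gap: 27.0
```

Emit:
step_arm:
  motion:
    - [[-0.1, 0.01, 0, 0, 0, 0, -1], [-0.2, 0.02, 0, 0, 0, 0, -1], [-0.3, 0.03, 0, 0, 0, 0, -1], [-0.4, 0.04, 0, 0, 0, 0, -1], [-0.5, 0.05, 0, 0, 0, 0, -1]]

```text
time: 35.35
tcp_pos: [471.7, -7.2, 194.3]
ee_rot: [[0.013, 0.995, -0.103], [-0.003, -0.103, -0.995], [-1.0, 0.013, 0.002]]
wrist_force: [5.9, -0.4, 5.7]
finger_gap: 26.8
```

Emit:
step_arm:
  motion:
    - [[-0.1, 0.01, 0, 0, 0, 0, -1], [-0.2, 0.02, 0, 0, 0, 0, -1], [-0.3, 0.03, 0, 0, 0, 0, -1], [-0.4, 0.04, 0, 0, 0, 0, -1], [-0.5, 0.05, 0, 0, 0, 0, -1]]

```text
time: 35.85
tcp_pos: [451.7, -5.2, 194.3]
ee_rot: [[0.013, 0.995, -0.103], [-0.003, -0.103, -0.995], [-1.0, 0.013, 0.002]]
wrist_force: [6.0, -0.7, 6.5]
finger_gap: 27.0
```

Emit:
step_arm:
  motion:
    - [[-0.1, 0.01, 0, 0, 0, 0, -1], [-0.1, 0.01, 0, 0, 0, 0, -1], [-0.1, 0.01, 0.25, 0, 0, 0, -1], [-0.1, 0.01, 0.7, 0, 0, 0, -1], [-0.1, 0.01, 1, 0, 0, 0, -1]]

```text
time: 36.35
tcp_pos: [443.3, -3.7, 232.4]
ee_rot: [[0.001, 0.995, -0.103], [-0.0, -0.103, -0.995], [-1.0, 0.001, 0.0]]
wrist_force: [0.7, 0.8, -4.8]
finger_gap: 27.2
```

Emit:
step_arm:
  motion:
    - [[0.8, -0.4, 0, 0, 0, 0, -1], [1.7, -0.9, 0, 0, 0, 0, -1], [2.6, -1.4, 0, 0, 0, 0, -1], [3.5, -1.9, 0, 0, 0, 0, -1], [4.36, -2.3, 0, 0, 0, 0, -1]]

```text
time: 36.85
tcp_pos: [618.9, -96.8, 231.0]
ee_rot: [[-0.0, 0.995, -0.103], [-0.0, -0.103, -0.995], [-1.0, -0.0, 0.0]]
wrist_force: [-0.1, -0.2, -3.8]
finger_gap: 26.7
```

Emit:
step_arm:
  motion:
    - [[0, 0, 0, 0, 0, 0, -1], [0, 0, -0.3, 0, 0, 0, -1], [0, 0, -0.6, 0, 0, 0, -1], [0, 0, -0.6, 0, 0, 0, -1], [0, 0, -0.6, 0, 0, 0, -1]]

```text
time: 37.35
tcp_pos: [615.9, -94.5, 206.5]
ee_rot: [[-0.003, 0.995, -0.102], [0.001, -0.102, -0.995], [-1.0, -0.003, -0.001]]
wrist_force: [-0.2, 0.7, -3.3]
finger_gap: 26.8
```

Emit:
step_arm:
  motion:
    - [[0, 0, 0, 0, 0, 0, -1], [0, 0, 0, 0, 0, 0, -1]]

```text
time: 37.55
tcp_pos: [617.4, -95.2, 208.2]
ee_rot: [[0.001, 0.995, -0.102], [-0.0, -0.102, -0.995], [-1.0, 0.001, 0.0]]
wrist_force: [0.5, 0.2, -3.4]
finger_gap: 26.7
```

```bash
python3 - <<'E'
from h import *
s=st()
snap('side','s13')
a=cv2.imread('pics/s13.png')[150:350,220:400]
cv2.imwrite('pics/v13.png',cv2.resize(a,None,fx=3,fy=3,interpolation=cv2.INTER_CUBIC))
E
```

```text
t 37.55 tcp [617.4 -95.2 208.2] F [ 0.5  0.2 -3.4] gap 26.678129532469605 j [-0.33  0.46  1.48  0.    1.2  -0.23]
[[ 0.001  0.995 -0.102]
 [-0.    -0.102 -0.995]
 [-1.     0.001  0.   ]]
```

View pics/v13.png

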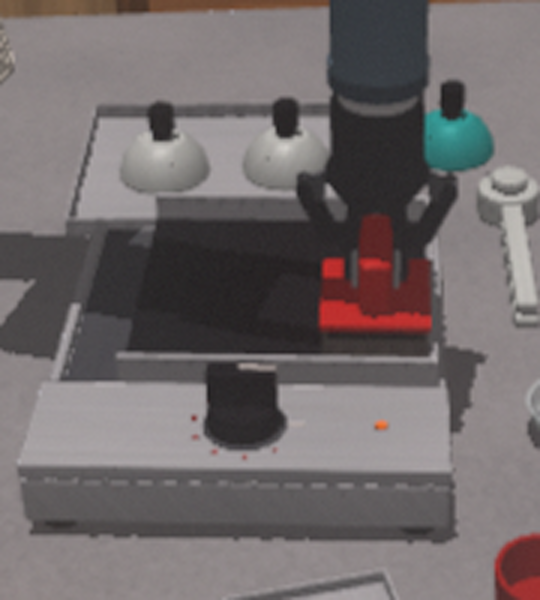

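Emit:
step_arm:
  motion:
    - [[0, 0, -0.08, 0, 0, 0, -1], [0, 0, -0.16, 0, 0, 0, -1], [0, 0, -0.22, 0, 0, 0, -1], [0, 0, -0.28, 0, 0, 0, -1], [0, 0, -0.28, 0, 0, 0, -1]]

```text
time: 38.1
tcp_pos: [617.3, -95.4, 196.7]
ee_rot: [[-0.0, 0.995, -0.102], [0.0, -0.102, -0.995], [-1.0, -0.0, -0.0]]
wrist_force: [-2.0, 1.1, 2.1]
finger_gap: 27.0
```

Emit:
step_arm:
  motion:
    - [[0, 0, -0.04, 0, 0, 0, -1], [0, 0, -0.09, 0, 0, 0, -1], [0, 0, -0.09, 0, 0, 0, -1]]

```text
time: 38.4
tcp_pos: [617.4, -95.4, 193.4]
ee_rot: [[0.0, 0.995, -0.102], [-0.0, -0.102, -0.995], [-1.0, 0.0, 0.0]]
wrist_force: [-4.1, 1.1, 5.9]
finger_gap: 26.8
```

Pressed about 4 mm. Right stroke.

Emit:
step_arm:
  motion:
    - [[-0.08, 0.01, 0, 0, 0, 0, -1], [-0.18, 0.02, -0.01, 0, 0, 0, -1], [-0.28, 0.03, -0.01, 0, 0, 0, -1], [-0.38, 0.04, -0.02, 0, 0, 0, -1], [-0.48, 0.05, -0.02, 0, 0, 0, -1]]

```text
time: 38.9
tcp_pos: [601.7, -94.5, 194.5]
ee_rot: [[0.01, 0.995, -0.103], [-0.003, -0.103, -0.995], [-1.0, 0.011, 0.002]]
wrist_force: [5.6, -0.1, 5.0]
finger_gap: 26.8
```

Emit:
step_arm:
  motion:
    - [[-0.1, 0.01, 0, 0, 0, 0, -1], [-0.2, 0.02, 0, 0, 0, 0, -1], [-0.3, 0.03, 0, 0, 0, 0, -1], [-0.4, 0.04, 0, 0, 0, 0, -1], [-0.5, 0.05, 0, 0, 0, 0, -1]]

```text
time: 39.4
tcp_pos: [581.7, -92.5, 194.6]
ee_rot: [[0.011, 0.995, -0.103], [-0.003, -0.103, -0.995], [-1.0, 0.011, 0.002]]
wrist_force: [5.4, -1.2, 5.7]
finger_gap: 26.6
```

Emit:
step_arm:
  motion:
    - [[-0.1, 0.01, 0, 0, 0, 0, -1], [-0.2, 0.02, 0, 0, 0, 0, -1], [-0.3, 0.03, 0, 0, 0, 0, -1], [-0.4, 0.04, 0, 0, 0, 0, -1], [-0.5, 0.05, 0, 0, 0, 0, -1]]

```text
time: 39.9
tcp_pos: [561.8, -90.6, 194.5]
ee_rot: [[0.011, 0.995, -0.103], [-0.003, -0.103, -0.995], [-1.0, 0.011, 0.002]]
wrist_force: [5.5, -0.7, 5.4]
finger_gap: 27.0
```

Emit:
step_arm:
  motion:
    - [[-0.1, 0.01, 0, 0, 0, 0, -1], [-0.2, 0.02, 0, 0, 0, 0, -1], [-0.3, 0.03, 0, 0, 0, 0, -1], [-0.4, 0.04, 0, 0, 0, 0, -1], [-0.5, 0.05, 0, 0, 0, 0, -1]]

```text
time: 40.4
tcp_pos: [541.8, -88.6, 194.5]
ee_rot: [[0.01, 0.995, -0.103], [-0.003, -0.103, -0.995], [-1.0, 0.011, 0.002]]
wrist_force: [6.2, -0.5, 6.2]
finger_gap: 26.6
```

Emit:
step_arm:
  motion:
    - [[-0.1, 0.01, 0, 0, 0, 0, -1], [-0.2, 0.02, 0, 0, 0, 0, -1], [-0.3, 0.03, 0, 0, 0, 0, -1], [-0.4, 0.04, 0, 0, 0, 0, -1], [-0.5, 0.05, 0, 0, 0, 0, -1]]

```text
time: 40.9
tcp_pos: [521.8, -86.7, 194.4]
ee_rot: [[0.01, 0.995, -0.103], [-0.003, -0.103, -0.995], [-1.0, 0.011, 0.002]]
wrist_force: [6.2, -0.5, 6.8]
finger_gap: 27.0
```

Emit:
step_arm:
  motion:
    - [[-0.1, 0.01, 0, 0, 0, 0, -1], [-0.2, 0.02, 0, 0, 0, 0, -1], [-0.3, 0.03, 0, 0, 0, 0, -1], [-0.4, 0.04, 0, 0, 0, 0, -1], [-0.5, 0.05, 0, 0, 0, 0, -1]]

```text
time: 41.4
tcp_pos: [501.8, -84.7, 194.4]
ee_rot: [[0.01, 0.995, -0.103], [-0.003, -0.103, -0.995], [-1.0, 0.011, 0.002]]
wrist_force: [5.0, -0.5, 6.2]
finger_gap: 27.3
```

Emit:
step_arm:
  motion:
    - [[-0.1, 0.01, 0, 0, 0, 0, -1], [-0.2, 0.02, 0, 0, 0, 0, -1], [-0.3, 0.03, 0, 0, 0, 0, -1], [-0.4, 0.04, 0, 0, 0, 0, -1], [-0.5, 0.05, 0, 0, 0, 0, -1]]

```text
time: 41.9
tcp_pos: [481.8, -82.8, 194.3]
ee_rot: [[0.01, 0.995, -0.103], [-0.003, -0.103, -0.995], [-1.0, 0.011, 0.002]]
wrist_force: [6.2, -1.0, 6.4]
finger_gap: 26.7
```

Emit:
step_arm:
  motion:
    - [[-0.1, 0.01, 0, 0, 0, 0, -1], [-0.2, 0.02, 0, 0, 0, 0, -1], [-0.3, 0.03, 0, 0, 0, 0, -1], [-0.4, 0.04, 0, 0, 0, 0, -1], [-0.5, 0.05, 0, 0, 0, 0, -1]]

```text
time: 42.4
tcp_pos: [461.8, -80.8, 194.3]
ee_rot: [[0.01, 0.995, -0.103], [-0.004, -0.103, -0.995], [-1.0, 0.011, 0.003]]
wrist_force: [5.2, -1.2, 6.2]
finger_gap: 26.8
```

Emit:
step_arm:
  motion:
    - [[-0.1, 0.01, 0, 0, 0, 0, -1], [-0.2, 0.02, 0, 0, 0, 0, -1], [-0.3, 0.03, 0, 0, 0, 0, -1], [-0.4, 0.04, 0, 0, 0, 0, -1], [-0.5, 0.05, 0, 0, 0, 0, -1]]

```text
time: 42.9
tcp_pos: [441.7, -78.9, 194.2]
ee_rot: [[0.01, 0.995, -0.103], [-0.004, -0.103, -0.995], [-1.0, 0.01, 0.003]]
wrist_force: [4.9, -0.2, 5.5]
finger_gap: 26.9
```

Emit:
step_arm:
  motion:
    - [[-0.06, 0.01, 0, 0, 0, 0, -1], [-0.06, 0.01, 0, 0, 0, 0, -1], [-0.06, 0.01, 0.25, 0, 0, 0, -1], [-0.06, 0.01, 0.9, 0, 0, 0, -1], [-0.06, 0.01, 1.9, 0, 0, 0, -1]]

```text
time: 43.4
tcp_pos: [434.1, -76.3, 266.6]
ee_rot: [[-0.006, 0.995, -0.102], [0.003, -0.102, -0.995], [-1.0, -0.006, -0.002]]
wrist_force: [1.2, -0.9, -3.7]
finger_gap: 26.8
```

```bash
python3 - <<'E'
from h import *
s=st()
snap('side','s14')
a=cv2.imread('pics/s14.png')[150:430,200:450]
cv2.imwrite('pics/v14.png',cv2.resize(a,None,fx=2,fy=2,interpolation=cv2.INTER_CUBIC))
E
```

```text
t 43.4 tcp [434.1 -76.3 266.6] F [ 1.2 -0.9 -3.7] gap 26.80607592022851 j [-0.43  0.09  1.83 -0.    1.22 -0.33]
[[-0.006  0.995 -0.102]
 [ 0.003 -0.102 -0.995]
 [-1.    -0.006 -0.002]]
```

View pics/v14.png

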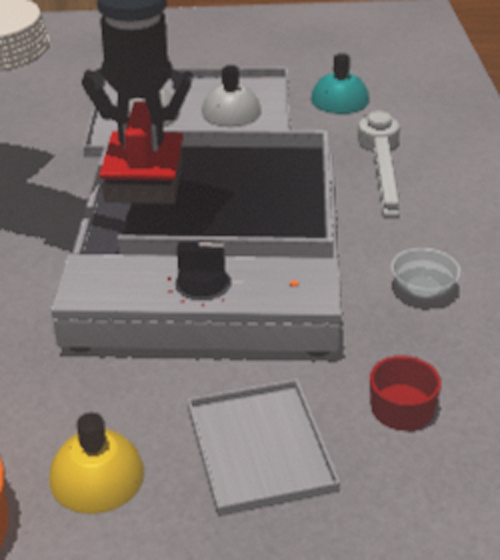

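All three lanes done and the scourer is still held flat. Returning it to the empty dish.

Emit:
step_arm:
  motion:
    - [[0.2, -0.6, 0.6, 0, 0, 0.4, -1], [0.5, -1.5, 0.8, 0, 0, 0.8, -1], [0.9, -2.5, 0.8, 0, 0, 1.2, -1], [1.3, -3.6, 0.8, 0, 0, 1.6, -1], [1.7, -4.7, 0.8, 0, 0, 2, -1]]

```text
time: 43.95
tcp_pos: [504.0, -266.4, 299.6]
ee_rot: [[-0.0, 0.984, 0.179], [0.0, 0.179, -0.984], [-1.0, -0.0, -0.0]]
wrist_force: [1.4, 0.2, -3.1]
finger_gap: 26.7
```

Emit:
step_arm:
  motion:
    - [[0.4, -1.1, 0, 0, 0, 0, -1], [0.8, -2.2, 0, 0, 0, 0, -1], [1.15, -3.3, 0, 0, 0, 0, -1], [1.15, -3.35, 0, 0, 0, 0, -1], [1.15, -3.35, 0, 0, 0, 0, -1]]

```text
time: 44.45
tcp_pos: [549.3, -400.1, 297.7]
ee_rot: [[-0.002, 0.985, 0.174], [0.003, 0.174, -0.985], [-1.0, -0.002, -0.003]]
wrist_force: [-0.4, -0.1, -4.0]
finger_gap: 26.7
```

Emit:
step_arm:
  motion:
    - [[0, 0, 0, 0, 0, 0, -1], [0, 0, 0, 0, 0, 0, -1]]

```text
time: 44.65
tcp_pos: [549.7, -397.6, 300.2]
ee_rot: [[-0.0, 0.984, 0.177], [0.001, 0.177, -0.984], [-1.0, -0.0, -0.001]]
wrist_force: [-0.7, 0.1, -4.3]
finger_gap: 27.0
```

```bash
python3 - <<'E'
from h import *
s=st();R=s['ee_rot'];print(np.degrees(np.arctan2(R[1][1],R[0][1])))
snap('side','s15')
a=cv2.imread('pics/s15.png')[150:430,200:450]
cv2.imwrite('pics/v15.png',cv2.resize(a,None,fx=2,fy=2,interpolation=cv2.INTER_CUBIC))
E
```

```text
t 44.65 tcp [ 549.7 -397.6  300.2] F [-0.7  0.1 -4.3] gap 27.00426722261251 j [-0.79  0.49  1.19  0.    1.45 -0.97]
[[-0.     0.984  0.177]
 [ 0.001  0.177 -0.984]
 [-1.    -0.    -0.001]]
10.195101116576687
```

View pics/v15.png

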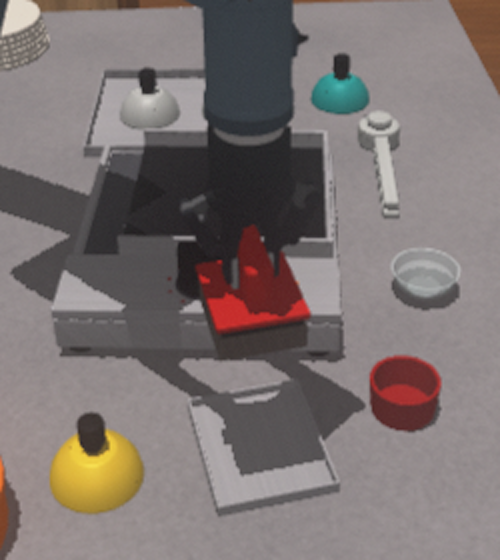

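Emit:
step_arm:
  motion:
    - [[0, 0, -0.8, 0, 0, 0, -1], [0, 0, -1.8, 0, 0, 0, -1], [0, 0, -2.8, 0, 0, 0, -1], [0, 0, -3.5, 0, 0, 0, -1], [0, 0, -3.8, 0, 0, 0, -1]]

```text
time: 45.2
tcp_pos: [548.7, -396.8, 145.1]
ee_rot: [[-0.004, 0.984, 0.177], [0.004, 0.177, -0.984], [-1.0, -0.003, -0.004]]
wrist_force: [-0.8, 0.7, -4.7]
finger_gap: 26.7
```

Emit:
step_arm:
  motion:
    - [[0, 0, 0, 0, 0, 0, -1], [0, 0, -0.15, 0, 0, 0, -1], [0, 0, -0.3, 0, 0, 0, -1], [0, 0, -0.3, 0, 0, 0, -1]]

```text
time: 45.6
tcp_pos: [550.0, -399.1, 136.5]
ee_rot: [[0.001, 0.984, 0.176], [-0.001, 0.176, -0.984], [-1.0, 0.0, 0.001]]
wrist_force: [0.2, -0.6, -4.6]
finger_gap: 26.5
```

Emit:
step_arm:
  motion:
    - [[0, 0, -0.1, 0, 0, 0, -1], [0, 0, -0.2, 0, 0, 0, -1], [0, 0, -0.26, 0, 0, 0, -1], [0, 0, -0.26, 0, 0, 0, -1], [0, 0, -0.26, 0, 0, 0, -1]]

```text
time: 46.1
tcp_pos: [549.8, -399.0, 126.1]
ee_rot: [[0.0, 0.984, 0.176], [-0.0, 0.176, -0.984], [-1.0, 0.0, 0.0]]
wrist_force: [-1.2, 0.6, 0.6]
finger_gap: 27.0
```

Resting on the dish floor (tcp 126.1, the weight is off the wrist). Releasing and lifting away.

Emit:
step_arm:
  motion:
    - [[0, 0, 0, 0, 0, 0, -0.2], [0, 0, 0, 0, 0, 0, 0.4], [0, 0, 0, 0, 0, 0, 1], [0, 0, 0, 0, 0, 0, 1], [0, 0, 0, 0, 0, 0, 1]]

```text
time: 46.6
tcp_pos: [549.9, -399.1, 125.7]
ee_rot: [[0.0, 0.984, 0.176], [-0.0, 0.176, -0.984], [-1.0, 0.0, 0.0]]
wrist_force: [0.3, 0.4, 0.2]
finger_gap: 85.3
```

Emit:
step_arm:
  motion:
    - [[0, 0, 0.5, 0, 0, 0, 1], [0, 0, 1.5, 0, 0, 0, 1], [0, 0, 2.6, 0, 0, 0, 1], [0, 0, 3.7, 0, 0, 0, 1], [0, 0, 4.6, 0, 0, 0, 1]]

```text
time: 47.1
tcp_pos: [550.0, -399.1, 312.7]
ee_rot: [[0.002, 0.984, 0.176], [-0.002, 0.176, -0.984], [-1.0, 0.001, 0.002]]
wrist_force: [0.3, -0.6, -0.3]
finger_gap: 85.7
```

Emit:
step_arm:
  motion:
    - [[-0.8, 0.8, 0, 0, 0, 0, 1], [-1.6, 1.6, 0, 0, 0, 0, 1], [-2.4, 2.4, 0, 0, 0, 0, 1], [-3, 3.2, 0, 0, 0, 0, 1], [-3.4, 4, 0, 0, 0, 0, 1]]

```text
time: 47.6
tcp_pos: [412.1, -237.6, 309.7]
ee_rot: [[-0.0, 0.985, 0.175], [-0.0, 0.175, -0.985], [-1.0, -0.0, 0.0]]
wrist_force: [0.2, -0.3, 0.9]
finger_gap: 85.2
```

Emit:
step_arm:
  motion:
    - [[0, 1, 0, 0, 0, 0, 1], [0, 2, 0, 0, 0, 0, 1], [0, 3, 0, 0, 0, 0, 1], [0, 4, 0, 0, 0, 0, 1], [0, 4.5, 0, 0, 0, 0, 1]]

```text
time: 48.1
tcp_pos: [413.1, -56.3, 309.9]
ee_rot: [[0.001, 0.984, 0.177], [0.001, 0.177, -0.984], [-1.0, 0.001, -0.001]]
wrist_force: [-0.6, -0.7, 0.0]
finger_gap: 85.6
```

```bash
python3 - <<'E'
from h import *
s=st()
p,d=snap('top','t16');q,_=snap('side','s16')
a=np.hstack([cv2.imread('pics/s16.png')[130:430,170:470],cv2.imread('pics/t16.png')[130:430,90:500]])
cv2.imwrite('pics/v16.png',a)
p=p.astype(int);P=pts('top',d);Z=P[...,2]
red=(p[...,0]>110)&(p[...,1]<70)&(p[...,2]<70)
w=np.zeros(d.shape,bool);w[210:285,410:495]=1
for lo,hi in((38,52),(90,103)):
    m=w&red&(Z>lo)&(Z<hi);r=cv2.minAreaRect(P[m][:,:2].astype(np.float32));print(r,np.median(Z[m]),m.sum())
w[:]=0;w[245:290,358:402]=1;m=w&(Z>120);print('knob top',np.median(Z[m]),m.sum(),cv2.minAreaRect(P[m][:,:2].astype(np.float32)) if m.any() else '')
m=w&(Z>90)&(Z<105);print('skirt',np.median(Z[m]),m.sum())
cv2.imwrite('pics/v16b.png',cv2.resize(cv2.imread('pics/t16.png')[210:300,340:500],None,fx=4,fy=4,interpolation=cv2.INTER_CUBIC))
E
```

```text
t 48.1 tcp [413.1 -56.3 309.9] F [-0.6 -0.7  0. ] gap 85.57538373809814 j [-0.41  0.01  1.81  0.    1.32 -0.58]
[[ 0.001  0.984  0.177]
 [ 0.001  0.177 -0.984]
 [-1.     0.001 -0.001]]
((550.734130859375, -398.55474853515625), (89.9435806274414, 104.22093200683594), 10.10698127746582) 47.43821286564685 962
((549.6527099609375, -399.3031005859375), (27.83350372314453, 82.19982147216797), 10.083574295043945) 98.52969326631865 365
knob top 131.9509238925159 201 ((469.5688171386719, -129.42416381835938), (53.58465576171875, 191.92593383789062), 24.170682907104492)
skirt 97.5341610665962 255
```

View pics/v16.png

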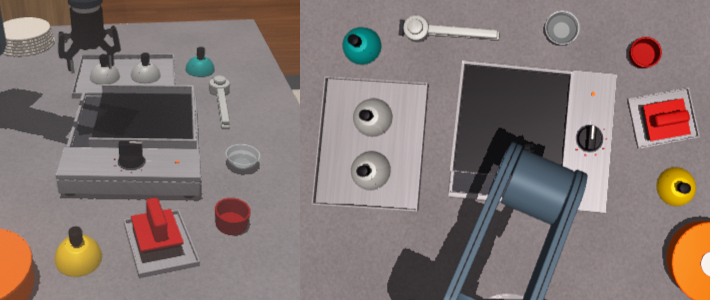

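View pics/v16b.png

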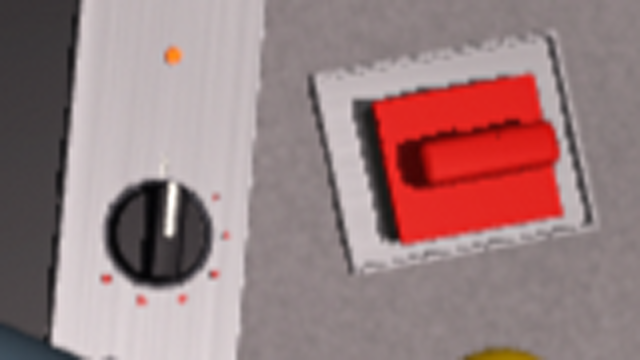

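Domes upright in the tray at px (370,116) and (367,172), knob home with pointer at the white mark, scourer flat in the dish. Handing in.

```bash
python3 -c "
from rig import ctrl
print(ctrl.finish_job())"
```

```text
the job is handed in; nothing more can be done
None
```

I finished the whole job and handed it in at about 48 s of the 208 s allowed. None of my last checks failed; the hand-in itself reports no verdict.

- **Domes:** Two domes were on the plate. Both now stand upright in the tray, seen in both views.
- **Knob:** It is pushed fully home on the spindle. Contact came at the expected height (tcp 175.3 mm) with about 12 N. The skirt top reads about 97.5 mm (97 mm when home), and the pointer lines up with the off mark.
- **Scouring:** I scoured left, then middle, then right, one stroke each at about 40 mm/s, from about 2 mm short of the back splash guard to just past the plate's front edge. Contact force stayed about 9 to 11 N, roughly 3.5 to 5 mm of stone travel. The lane centres held within about 2 mm, and the tool tilted about 0.7° during the strokes. At the start of the middle lane the stone landed within about 1 mm of the back guard, with a sideways force of about 4 N.
- **Scourer:** It is back in its dish. The backing plate reads 47 mm and the grip bar 98.5 mm, which matches lying flat, and it sits at the same 10° angle as before.
- **Other items:** The other things on the counter were left alone. I saw no knocked item and no grip slip.

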